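# Brake the test bench and refit its driver modules

### The arm

A 6-joint arm with a two-finger parallel gripper is mounted at the origin on the work surface. World frame = base frame: x ahead of the robot, y to its left, z up, the work surface at z = 0. Lengths are in mm, angles in rad, forces in N, time in s.
With the tool pointing down it reaches from about 275 to 1000 mm from the base axis. Payload 8.4 kg.
Tool frame: the origin (TCP) lies midway between the tips of the shut fingers; the grasp point (between the pads) lies 19 mm behind it; z points along the fingers, y is the direction in which the jaws open and shut (so a half turn about z gives the same grasp; the last joint's range is limited). The gripper opens to 85 mm and grips with 20 to 120 N. Pads are 22 mm wide; open, the fingers measure 114 mm over their backs; the gripper's body (76 mm by 85 mm) begins 54 mm behind the grasp point. The pads swing forward as they close: fully open they stand 13 mm farther back than shut.
Start: joints at [1.127, 0.353, 1.633, -0, 1.155, -0.002], TCP at [267.228, 564.993, 231.281] pointing down, gripper open.
Joint ranges: [-2.63, 2.63], [-0.92, 2.1], [0.06, 2.66], [-1.3, 4.44], [0, 2.69], [-3.02, 3.02]. Speed limits (rad/s): [2.22, 2.22, 2.79, 3.14, 3.14, 3.14].

### API

Orientations are given as [roll, pitch, yaw] about the fixed x, y, z axes, in that order (R = Rz(yaw) Ry(pitch) Rx(roll)).
In Python, from rig import * gives the robot as it stands.
- The arm moves only by the tool play_rows, never from a script. Its argument "moves" is a list of rows, each a list of 3 entries, a list of its own where there are three numbers: the shift along the tool's x, y, z in m, then the turn, a rotation vector about the tool's x, y, z in rad, then the opening in per cent of the stroke, from 0 (shut) to 100 (fully open). In form: [[[x, y, z], [rx, ry, rz], fingers], ...]. A call has 1 to 20 rows; each row shifts and turns the commanded pose from where the row before left it, along the tool's axes as they then stand; what a row does not reach is not made up. A row lasts 1/10 s, in which the tool goes at most 50 mm and 8.59 degrees, less where a joint would pass 70% of its speed; a pose out of reach is approached as far as the arm can. A call is refused whole if a number of a shift passes 0.05 or a number of a turn 0.15, either way. A call with a gripper value outside its range is refused whole. The fingers move at their own pace and stop on an object; "squeeze" is the grip in N (left out, the last holds). Time passes only in rows, so rows that do not move let the fingers close. It gives the time, the measured TCP pose, the force and the opening at its end, in the units of the state.
- sense(): the state, without advancing time (a new reading comes with each control period).
- grab_frame(name): name is "scene" or "top" or "wrist"; returns a dict with "pixels" (420x560x3 uint8, red, green, blue), "intrinsics" (3x3 intrinsics, pixels), "R" (3x3) and "t" (3): a world point X has camera coordinates R X + t. Camera axes: x right, y down, z forward; pixel columns grow to the right and rows downward; lengths in mm; the calibration is good to about 2 mm. A picture is of the moment at which its call begins. There is no depth.
- sign_off(): hands the job in, once; it reports no verdict.
The state is a dict: "clock": time; "qpos": joint angles; "qvel": joint speeds; "joint_efforts": joint torques, N m; "eef_pos": TCP position; "tcp_rot": TCP orientation; "contact_force": force on the tool from outside, world axes, zero at the start; "wrist_torque": the same for the moment, N m; "opening": opening from 0.0 (shut) to 1.0 (fully open).
Only numpy, scipy, OpenCV 4.12 (cv2) and the standard library are available. Lean on these libraries where they do the work, as an engineer would, in place of code of your own. Each camera call takes 0.05 s, during which the arm holds its last target. There are 200 camera calls.

### The job

First pull the red-knobbed brake lever up to its third notch (the green mark) and let go so that the ratchet holds it there. With the brake on, take the burnt brown module out of the socket block and put it in the red scrap bin, and plug every blue module on the bench fully home into a free socket, one to a socket, leaving the green one plugged in; then push the yellow release button and hold it until the lever has swung back to rest, and let go. Do not shift the other things on the bench.

Things in the scene. Friction and masses are not known exactly. Their poses are not given: they have to be found in the camera images.
- brake: green ratchet brake, fixed; dark base plate 190 x 94 x 8 mm. Origin: centre of the plate's underside; its -x points to the lever's knob, +x to the release button, z up. Hinge axis 85 mm above the origin, along y, between two green cheeks (60 mm over all, 111 mm tall). Arc beside the lever with marks for rest, notches 1, 2 (white), 3 (thick, green) and 4 (white)
- lever (a joint): lever angle, rad. 0 = rest, rod 20 degrees above level on the brake's -x side; grows as the knob goes up and over towards +x. Stop at 1.04. Notches at 0.24, 0.48, 0.72 (third) and 0.96: going up it clicks over them (5 to 12 N at the knob); let go, its spring drops it onto the last notch passed (within 0.03) and it stays. It only goes down past a notch with the release held in
- lever_knob (a point): centre of the lever's red ball knob, 32 mm in diameter, on a 12 mm rod, 170 mm from the hinge axis; at rest it is 143 mm above the bench and 160 mm from the hinge horizontally on the brake's -x side, at the third notch about 233 mm above the bench
- release (a joint): travel of the yellow release button, m: 0 = out, up to 0.010 = pushed fully down (2 N at first, 5 N fully in; springs back). It bobs by itself as the lever ratchets. Pushed in 5 mm or more and held, it lets the lever swing back to rest in under 1.5 s; let go early, the lever catches at a lower notch
- release_top (a point): centre of the top face of the yellow release button, 28 mm in diameter, 64 mm above the bench when out, 67 mm from the brake's origin along its +x, in a black housing whose top is 44 mm up
- block: white socket block of the injector driver unit, 70 x 284 x 28 mm (x by y by z), fixed to the bench; origin at the centre of its underside, row of five sockets along its y axis
- socket1 (a point): centre of the mouth of socket 1 of 5, at the top face of the block (28 mm up), -104 mm from the block's middle along its y axis. Rectangular hole 28 x 36 mm (block x by y), 18 mm deep, with a 2 mm chamfer; a plugged module's head rests on the block's top face, its foot 14 mm down in the hole, so its origin is 14 mm above the bench
- socket2 (a point): centre of the mouth of socket 2 of 5, at the top face of the block (28 mm up), -52 mm from the block's middle along its y axis. Rectangular hole 28 x 36 mm (block x by y), 18 mm deep, with a 2 mm chamfer; a plugged module's head rests on the block's top face, its foot 14 mm down in the hole, so its origin is 14 mm above the bench
- socket3 (a point): centre of the mouth of socket 3 of 5, at the top face of the block (28 mm up), 0 mm from the block's middle along its y axis. Rectangular hole 28 x 36 mm (block x by y), 18 mm deep, with a 2 mm chamfer; a plugged module's head rests on the block's top face, its foot 14 mm down in the hole, so its origin is 14 mm above the bench
- socket4 (a point): centre of the mouth of socket 4 of 5, at the top face of the block (28 mm up), 52 mm from the block's middle along its y axis. Rectangular hole 28 x 36 mm (block x by y), 18 mm deep, with a 2 mm chamfer; a plugged module's head rests on the block's top face, its foot 14 mm down in the hole, so its origin is 14 mm above the bench
- socket5 (a point): centre of the mouth of socket 5 of 5, at the top face of the block (28 mm up), 104 mm from the block's middle along its y axis. Rectangular hole 28 x 36 mm (block x by y), 18 mm deep, with a 2 mm chamfer; a plugged module's head rests on the block's top face, its foot 14 mm down in the hole, so its origin is 14 mm above the bench
- module1: new driver module, blue with a white top, standing on its foot on the bench (3 or all 4 are there). Black plug foot 26 x 34 x 14 mm (x, y, z) under a 32 x 42 x 30 mm head (z 14 to 44 mm). Origin: centre of the foot underside, z up, long side along y; 0.06 to 0.12 kg. A half turn about z fits as well
- module2: new driver module, blue with a white top, standing on its foot on the bench (3 or all 4 are there). Black plug foot 26 x 34 x 14 mm (x, y, z) under a 32 x 42 x 30 mm head (z 14 to 44 mm). Origin: centre of the foot underside, z up, long side along y; 0.06 to 0.12 kg. A half turn about z fits as well
- module3: new driver module, blue with a white top, standing on its foot on the bench (3 or all 4 are there). Black plug foot 26 x 34 x 14 mm (x, y, z) under a 32 x 42 x 30 mm head (z 14 to 44 mm). Origin: centre of the foot underside, z up, long side along y; 0.06 to 0.12 kg. A half turn about z fits as well
- module4: new driver module, blue with a white top, standing on its foot on the bench (3 or all 4 are there). Black plug foot 26 x 34 x 14 mm (x, y, z) under a 32 x 42 x 30 mm head (z 14 to 44 mm). Origin: centre of the foot underside, z up, long side along y; 0.06 to 0.12 kg. A half turn about z fits as well
- burnt: the burnt driver module: dark brown, nearly black, with an orange stripe on top, plugged into a socket of the block at the start. Black plug foot 26 x 34 x 14 mm (x, y, z) under a 32 x 42 x 30 mm head (z 14 to 44 mm). Origin: centre of the foot underside, z up, long side along y; 0.06 to 0.12 kg. A half turn about z fits as well
- good: working driver module, green with a white top, plugged into another socket; it stays where it is. Black plug foot 26 x 34 x 14 mm (x, y, z) under a 32 x 42 x 30 mm head (z 14 to 44 mm). Origin: centre of the foot underside, z up, long side along y; 0.06 to 0.12 kg. A half turn about z fits as well
- bin: red open scrap bin 130 x 130 x 55 mm, walls and floor 4 to 5 mm, fixed to the bench; origin at the centre of its underside
- injector: bystander: a dark steel fuel injector about 165 mm long, lying behind the block; origin at its middle, underside
- pot: bystander: white plastic pot, 68 mm in diameter, 70 mm tall, with studs on top; origin under its centre
- cleaner: bystander: blue cleaner bottle, 60 mm in diameter, 170 mm tall; origin under its centre
- wrench: bystander: open-ended spanner lying flat between robot and modules
- driver: bystander: screwdriver lying flat at the bench side
- kit: bystander: cardboard parts box 75 x 110 x 35 mm with a yellow band; origin under its centre
Things that resemble listed ones, but are neither listed nor needed, are in the scene too. There is more than one size of the burnt; the job needs the middle-sized.

How it is judged:
By the outcome, as a careful person would: the job done as asked, in the order asked, and still so for the second after the job is handed in, with the robot touching nothing.
Of module1, module2, module3, module4 only 3 to 4 are there at a start; the rules pass over those that are not, and their reading is None.
At some moment in a run one of module1, module2, module3, module4 may be knocked a few centimetres aside while the robot is not near it.
It also fails if it takes over 208 s, if anything falls off the work surface, if the arm or the gripper's body presses on something with over 40 N, if the wrist force passes 120 N, or if a joint passes its speed limit or range.

## Working session

There is one attempt and no reset: what is moved stays moved. The work goes in short steps, Python scripts to look and compute and a tool call to move; the robot and the scene stay as the last step left them, time stands still between calls to the robot, and variables do not carry over. Pictures are saved under pics/ and viewed, about 12 in all and at most 16, crops included, and the job is handed in when it is done.

Besides the shell and the picture viewer there is one more tool, called by a JSON object that holds its "name" and its "arguments". play_rows: Moves the arm, as the interface text tells. Its arguments: {"type":"object","properties":{"moves":{"type":"array"},"squeeze":{"type":"number"}},"required":["moves"]}

```bash
ls; mkdir -p pics; python3 - <<'E'
from rig import *
import cv2
for n in("top","scene"):
    f=grab_frame(n); print(n,f["intrinsics"],f["R"],f["t"])
    cv2.imwrite(f"pics/{n}0.png",f["pixels"][:,:,::-1])
    import pickle; pickle.dump(f,open(f"{n}0.pkl","wb"))
print(sense())
E
```

```text
pics
top [[483.78385419   0.         272.46622967]
 [  0.         483.78385419 211.84742521]
 [  0.           0.           1.        ]] [[ 0.02305733 -0.99955519  0.01891537]
 [-0.98575999 -0.02588338 -0.1661544 ]
 [ 0.16657009 -0.01481493 -0.98591831]] [ -93.56975081  591.04731385 1261.37730897]
scene [[434.05168123   0.         287.58191837]
 [  0.         434.05168123 209.91643976]
 [  0.           0.           1.        ]] [[ 0.82977204  0.55805868 -0.0069902 ]
 [ 0.34437968 -0.52183061 -0.78044568]
 [-0.43918218  0.64518472 -0.62518452]] [-453.6061364  -139.38420977 1366.94557401]
{'clock': 0.1, 'qpos': array([ 1.12660712e+00,  3.53553297e-01,  1.63405018e+00,  1.10209577e-05,
        1.15518719e+00, -2.38701400e-03]), 'qvel': array([-0.00261441, -0.0014219 , -0.00224352, -0.0006446 , -0.00108452,
       -0.00113594]), 'joint_efforts': array([-1.21189038e-03, -6.06353116e+01, -3.42821324e+01, -2.00804411e-04,
        3.98071294e-03,  5.87985852e-06]), 'eef_pos': array([267.04171217, 564.61868096, 230.6568341 ]), 'tcp_rot': array([-3.14039466e+00, -1.29370638e-05,  2.69978600e+00]), 'contact_force': array([ 0.93263563,  0.39686581, -0.44261088]), 'wrist_torque': array([ 0.04628614,  0.01614242, -0.01275902]), 'opening': 1.003681869325471}
```

View pics/top0.png

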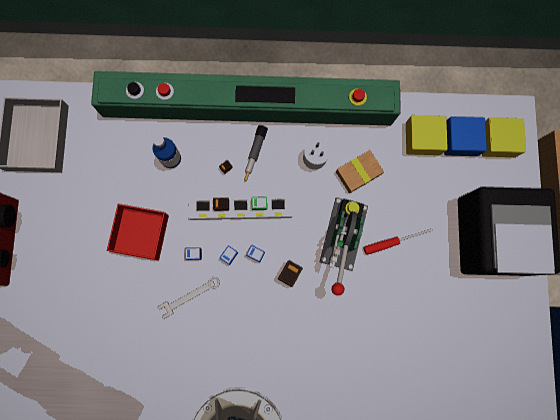

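View pics/scene0.png

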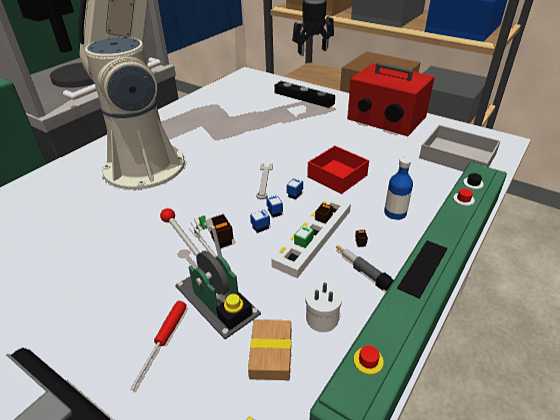

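The top view shows the block (189–291, 205–217) with burnt in the second socket from the left at (221,204) and green at (259,203). Blue modules are at (193,254), (229,255) and (255,254), the bin at (138,232), the knob at (338,289) and the button at (352,208). A larger brown decoy stands at (290,273) and a small one at (226,167). Next I'll zoom in and measure.

```bash
cat > h.py <<'E'
import numpy as np, cv2, pickle
from rig import *
def p2w(f,u,v,z):
    K,R,t=f["intrinsics"],f["R"],f["t"]
    d=R.T@np.linalg.solve(K,[u,v,1.]); c=-R.T@t
    return c+d*(z-c[2])/d[2]
def w2p(f,X):
    q=f["intrinsics"]@(f["R"]@np.asarray(X,float)+f["t"]); return q[:2]/q[2]
def crop(f,u0,v0,w,h,s,name):
    im=f["pixels"][v0:v0+h,u0:u0+w,::-1]
    cv2.imwrite("pics/"+name,cv2.resize(im,None,fx=s,fy=s,interpolation=cv2.INTER_CUBIC))
E
python3 - <<'E'
from h import *
f=pickle.load(open("top0.pkl","rb"))
crop(f,180,150,190,150,4,"crop0.png")
for n,u,v,z in [("blkL",189,211,28),("blkR",291,211,28),("burnt",221,204,44+14),("green",259,203,58),("s1",203,205,28),("s5",280,205,28),("m1",193,254,44),("m2",229,255,44),("m3",255,254,44),("knob",338,289,143),("btn",352.5,208,64),("bin",138,232,55),("big",290,273,50),("cleaner",160,145,170)]:
    print(n,p2w(f,u,v,z).round(0))
E
```

```text
blkL [593. 150.  28.]
blkR [ 601. -130.   28.]
burnt [610.  60.  58.]
green [615. -42.  58.]
s1 [611. 113.  28.]
s5 [ 617. -100.   28.]
m1 [474. 131.  44.]
m2 [474.  35.  44.]
m3 [478. -35.  44.]
knob [ 390. -243.  143.]
btn [ 607. -294.   64.]
bin [528. 279.  55.]
big [ 430. -129.   50.]
cleaner [736. 209. 170.]
```

View pics/crop0.png

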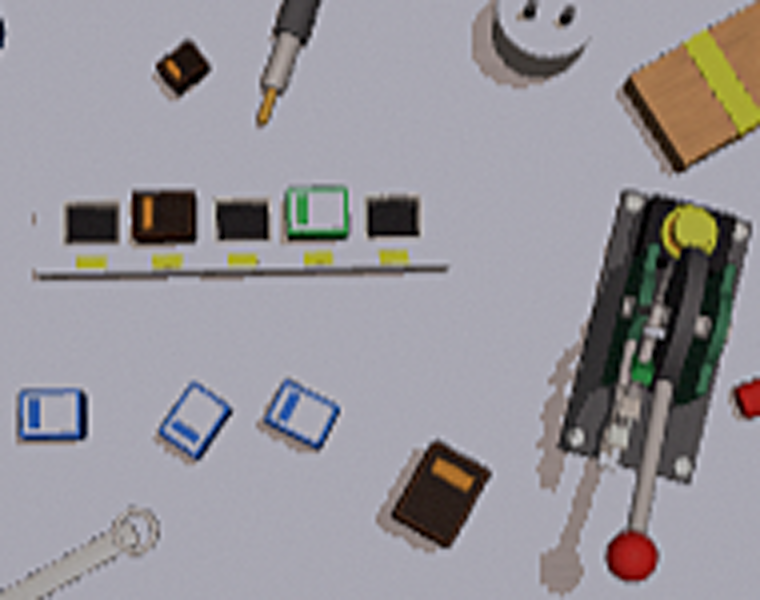

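The crop confirms the brake axis, with the button at full-frame (352.5,207.5) and the knob at (338,289). It also shows three free sockets and three blue modules. The knob-to-button distance comes to 223 mm against 227 mm nominal, so the position holds. Lever first.

```bash
cat >> h.py <<'E'
def plan(pos,yaw,frm=None,y0=None):
    s=sense(); p=np.array(s["eef_pos"] if frm is None else frm,float); y=s["tcp_rot"][2] if y0 is None else y0
    d=np.array(pos)-p; c,n=np.cos(yaw),np.sin(yaw)
    a=(yaw-y+np.pi)%(2*np.pi)-np.pi
    print("rz %.3f  tool shift mm"%-a,np.round([d[0]*c+d[1]*n, d[0]*n-d[1]*c, -d[2]],1))
E
python3 - <<'E'
from h import *
f=pickle.load(open("top0.pkl","rb"))
k=p2w(f,338,289,143);b=p2w(f,352.3,207.4,64);d=(b-k)[:2];L=np.hypot(*d);d/=L
yaw=np.arctan2(d[1],d[0]);o=b[:2]-67*d;print(k,b,L,yaw,o,o-160*d)
kk=(k[:2]+o-160*d)/2; print(kk,"w/ roll",sense()["tcp_rot"])
plan([*kk,230],yaw+np.pi)
s=sense();plan([*kk,120],yaw+np.pi,[*kk,230],yaw+np.pi)
print("s1,s5,burnt,good",[p2w(f,180+x/4,150+y/4,z).round(1) for x,y,z in((92,223,28),(393,217,28),(242,219,28),(166,213,58),(318,210,58))])
E
```

```text
[ 389.52607177 -243.03753892  143.        ] [ 608.66917721 -293.64339142   64.        ] 224.9103220640851 -0.22694773648013955 [ 543.38721092 -278.56808458] [ 387.48997797 -242.56735181]
[ 388.50802487 -242.80244536] w/ roll [-3.14039466e+00 -1.29370638e-05  2.69978600e+00]
rz -0.215  tool shift mm [-3.000e+02 -7.594e+02  7.000e-01]
rz -0.000  tool shift mm [  0.   0. 110.]
s1,s5,burnt,good [array([609. , 112.5,  28. ]), array([618.7, -94.8,  28. ]), array([614.5,   9.4,  28. ]), array([611.8,  59.2,  58. ]), array([616.6, -43.2,  58. ])]
```

{"name": "play_rows", "arguments": {"moves": [[[0,0,0],[0,0,-0.107],100],[[0,0,0],[0,0,-0.108],100]]}}

```text
clock: 0.3
eef_pos: [267.1, 564.7, 230.8]
tcp_rot: [-3.141, -0.0, 2.919]
contact_force: [-0.3, -0.5, -0.2]
opening: 0.997
```

{"name": "play_rows", "arguments": {"moves": [[[-0.015,-0.038,0],[0,0,0],100],[[-0.015,-0.038,0],[0,0,0],100],[[-0.015,-0.038,0],[0,0,0],100],[[-0.015,-0.038,0],[0,0,0],100],[[-0.015,-0.038,0],[0,0,0],100],[[-0.015,-0.038,0],[0,0,0],100],[[-0.015,-0.038,0],[0,0,0],100],[[-0.015,-0.038,0],[0,0,0],100],[[-0.015,-0.038,0],[0,0,0],100],[[-0.015,-0.038,0],[0,0,0],100],[[-0.015,-0.038,0],[0,0,0],100],[[-0.015,-0.038,0],[0,0,0],100],[[-0.015,-0.038,0],[0,0,0],100],[[-0.015,-0.038,0],[0,0,0],100],[[-0.015,-0.038,0],[0,0,0],100],[[-0.015,-0.038,0],[0,0,0],100],[[-0.015,-0.038,0],[0,0,0],100],[[-0.015,-0.038,0],[0,0,0],100],[[-0.015,-0.038,0],[0,0,0],100],[[-0.015,-0.038,0],[0,0,0],100]]}}

```text
clock: 2.3
eef_pos: [388.3, -244.8, 231.1]
tcp_rot: [3.141, -0.0, 2.914]
contact_force: [1.0, 0.2, -0.7]
opening: 1.004
```

```bash
python3 - <<'E'
from h import *
s=sense();print(s["eef_pos"],s["tcp_rot"],s["qpos"],s["clock"])
f=grab_frame("wrist");crop(f,0,0,560,420,1,"w1.png");pickle.dump(f,open("w1.pkl","wb"))
print(f["R"],f["t"], -f["R"].T@f["t"]); print(w2p(f,[388.5,-242.8,143]))
plan([388.5,-242.8,120],-0.227+np.pi)
E
```

```text
[ 388.34204738 -244.7885774   231.13032523] [ 3.14145099e+00 -1.71623929e-04  2.91428844e+00] [-5.65756847e-01  9.11006772e-02  1.97378129e+00  8.70411206e-05
  1.07691961e+00 -1.90929021e+00] 2.3
[[ 2.25435425e-01  9.74257934e-01  5.89796504e-04]
 [ 9.40011146e-01 -2.17670014e-01  2.62676245e-01]
 [ 2.56042797e-01 -5.86621158e-02 -9.64883849e-01]] [ 150.21576386 -453.33120864  264.75997493] [ 324.48254997 -229.49412995  374.45336672]
[278.99167816 214.71858769]
rz -0.000  tool shift mm [  3.1   6.5 111.6]
```

View pics/w1.png

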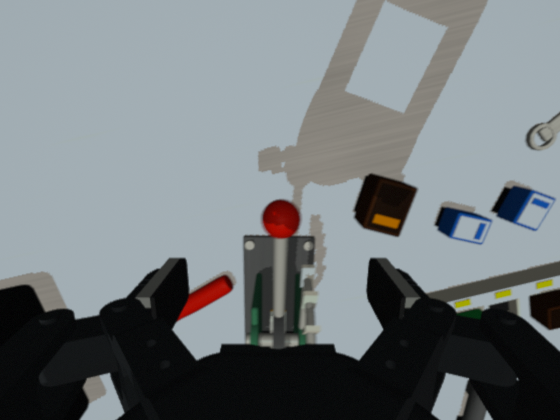

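The wrist view shows the knob at (281,218), against a predicted (279,215). That is within about 2 mm.

```bash
python3 - <<'E'
from h import *
f=pickle.load(open("w1.pkl","rb")); print(p2w(f,281,218,143))
for i in range(2):
    s=sense();print(s["eef_pos"],s["tcp_rot"],s["clock"],s["qvel"].round(3)); grab_frame("top")
plan([390,-243,120],-0.227+np.pi)
E
```

```text
[ 391.54491286 -241.83820402  143.        ]
[ 390.08002991 -249.82173511  231.57209787] [-3.13823498e+00  2.57931196e-03  2.91437077e+00] 2.35 [ 0.076 -0.048  0.059  0.022  0.004  0.128]
[ 389.37232312 -247.05392694  231.26540254] [-3.14014961e+00  1.15058495e-03  2.91179277e+00] 2.4 [ 0.055 -0.036  0.06   0.029  0.025  0.069]
rz -0.003  tool shift mm [ -1.    2.1 110.9]
```

{"name": "play_rows", "arguments": {"moves": [[[0,0,0],[0,0,0],100],[[0,0,0],[0,0,0],100],[[0,0,0.02],[0,0,0],100],[[0,0,0.02],[0,0,0],100],[[0,0,0.02],[0,0,0],100],[[0,0,0.02],[0,0,0],100],[[0,0,0.015],[0,0,0],100],[[0,0,0.01],[0,0,0],100],[[0,0,0.006],[0,0,0],100],[[0,0,0],[0,0,0],100],[[0,0,0],[0,0,0],100]]}}

```text
clock: 3.55
eef_pos: [389.0, -243.0, 120.8]
tcp_rot: [-3.141, 0.001, 2.915]
contact_force: [-0.1, -0.7, 0.8]
opening: 0.996
```

```bash
python3 - <<'E'
from h import *
s=sense();print(s["eef_pos"],s["tcp_rot"],s["contact_force"])
plan([390.5,-242.5,120],-0.227+np.pi)
E
```

```text
[ 389.0078955  -242.99814874  120.77085043] [-3.14139063e+00  6.29840802e-04  2.91506588e+00] [-0.08314134 -0.74476584  0.78677262]
rz 0.000  tool shift mm [-1.3  0.8  0.8]
```

{"name": "play_rows", "arguments": {"moves": [[[0,0,0],[0,0,0],30],[[0,0,0],[0,0,0],20],[[0,0,0],[0,0,0],20],[[0,0,0],[0,0,0],20],[[0,0,0],[0,0,0],20],[[0,0,0],[0,0,0],20],[[0,0,0],[0,0,0],20]], "squeeze": 30}}

```text
clock: 4.25
eef_pos: [389.1, -241.3, 120.9]
tcp_rot: [3.138, 0.0, 2.913]
contact_force: [2.1, 14.3, 11.5]
opening: 0.354
```

{"name": "play_rows", "arguments": {"moves": [[[-0.003,0,-0.008],[0,0,0],20],[[-0.0036,0,-0.0077],[0,0,0],20],[[-0.004,0,-0.0075],[0,0,0],20],[[-0.0041,0,-0.0074],[0,0,0],20],[[-0.0046,0,-0.0071],[0,0,0],20],[[-0.005,0,-0.0069],[0,0,0],20],[[-0.0053,0,-0.0066],[0,0,0],20],[[-0.0056,0,-0.0064],[0,0,0],20],[[-0.006,0,-0.0061],[0,0,0],20],[[-0.0062,0,-0.0058],[0,0,0],20],[[-0.0065,0,-0.0055],[0,0,0],20],[[-0.0068,0,-0.0051],[0,0,0],20],[[-0.007,0,-0.0048],[0,0,0],20],[[-0.0073,0,-0.0044],[0,0,0],20],[[-0.0055,0,-0.003],[0,0,0],20],[[-0.005,0,-0.0025],[0,0,0],20],[[0,0,0],[0,0,0],20],[[0,0,0],[0,0,0],20]]}}

```text
clock: 6.05
eef_pos: [470.7, -261.0, 214.3]
tcp_rot: [3.14, -0.004, 2.915]
contact_force: [-2.7, 4.2, -0.7]
opening: 0.354
```

```bash
python3 - <<'E'
from h import *
s=sense();print(s["eef_pos"],s["contact_force"],s["opening"],s["clock"])
f=grab_frame("scene");crop(f,140,180,150,160,4,"s1.png")
g=grab_frame("top")
hs=cv2.cvtColor(g["pixels"],cv2.COLOR_RGB2HSV)
E
```

```text
[ 470.67463905 -260.95241565  214.32762349] [-2.66689107  4.18786852 -0.65449178] 0.3536519461020005 6.05
```

View pics/s1.png

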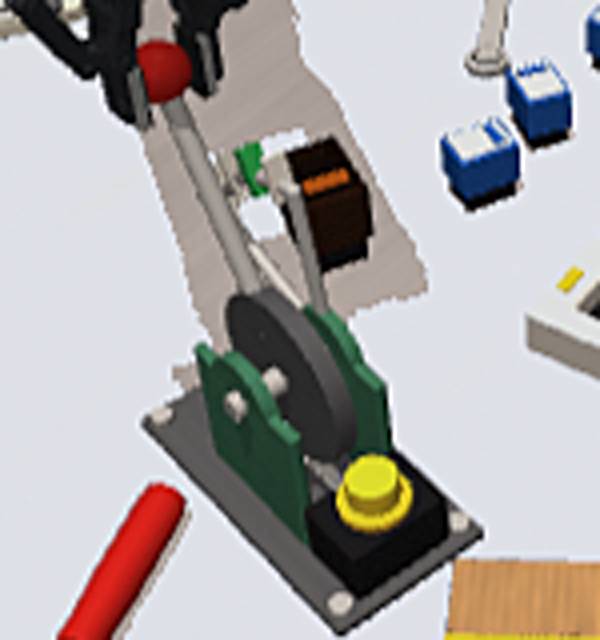

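The knob is gripped in the fingers at crop (165,70). From the TCP shift the lever is at about 0.76 rad. I'll go slightly further and then let go.

{"name": "play_rows", "arguments": {"moves": [[[-0.003,0,-0.0014],[0,0,0],20],[[-0.003,0,-0.0014],[0,0,0],20],[[0,0,0],[0,0,0],20],[[0,0,0],[0,0,0],20],[[0,0,0],[0,0,0],20]]}}

```text
clock: 6.65
eef_pos: [476.5, -262.4, 217.1]
tcp_rot: [3.14, -0.003, 2.915]
contact_force: [-3.6, 4.5, -1.5]
opening: 0.353
```

{"name": "play_rows", "arguments": {"moves": [[[0,0,0],[0,0,0],60],[[0,0,0],[0,0,0],100],[[0,0,0],[0,0,0],100],[[0,0,0],[0,0,0],100],[[0,0,0],[0,0,0],100],[[0,0,-0.01],[0,0,0],100],[[0,0,-0.02],[0,0,0],100],[[0,0,-0.03],[0,0,0],100],[[0,0,-0.02],[0,0,0],100],[[0,0,0],[0,0,0],100],[[0,0,0],[0,0,0],100]]}}

```text
clock: 7.75
eef_pos: [477.9, -263.6, 298.4]
tcp_rot: [-3.141, 0.001, 2.915]
contact_force: [0.2, -0.5, -0.6]
opening: 0.999
```

```bash
python3 - <<'E'
from h import *
s=sense();print(s["eef_pos"],s["tcp_rot"],s["qpos"],s["contact_force"],s["opening"],s["clock"])
f=grab_frame("scene")
px=f["pixels"].astype(int); m=(px[...,0]>120)&(px[...,1]<50)&(px[...,2]<60)
m[:, :150]=0;m[:,300:]=0;m[:170]=0;m[285:]=0
n,l,st,c=cv2.connectedComponentsWithStats(m.astype(np.uint8)); print([(st[i,4],c[i].round(1)) for i in range(1,n) if st[i,4]>20])
o=np.array([543.4,-278.6]);d=np.array([np.cos(-.227),np.sin(-.227)])
for q in (0.48,.69,0.72,.75,0.96): 
    a=.349+q; print(q,w2p(f,[*(o-d*170*np.cos(a)),85+170*np.sin(a)]).round(1))
# next: view point over modules/block
plan([500,30,330],np.pi/2)
E
```

```text
[ 477.9167376  -263.63497366  298.35647802] [-3.14128320e+00  1.03906209e-03  2.91480932e+00] [-5.06838437e-01  1.68977909e-01  1.72610807e+00 -1.07539987e-05
  1.24542256e+00 -1.85084783e+00] [ 0.1624206  -0.48151613 -0.55406338] 0.9993873998253877 7.75
[(np.int32(109), array([178.4, 195.7]))]
0.48 [170.5 198.6]
0.69 [176.3 196.4]
0.72 [177.3 196.3]
0.75 [178.4 196.4]
0.96 [186.8 198.6]
rz 1.344  tool shift mm [293.4  22.5 -32.5]
```

The scene camera finds the knob at (178.4,195.7), which matches the third notch at about 0.72–0.75 rad. Next I'll survey the block and modules with the wrist camera.

{"name": "play_rows", "arguments": {"moves": [[[0,0,-0.004],[0,0,0.149],100],[[0,0,-0.004],[0,0,0.149],100],[[0,0,-0.004],[0,0,0.149],100],[[0,0,-0.004],[0,0,0.149],100],[[0,0,-0.004],[0,0,0.149],100],[[0,0,-0.004],[0,0,0.149],100],[[0,0,-0.004],[0,0,0.149],100],[[0,0,-0.004],[0,0,0.149],100],[[0,0,0],[0,0,0.149],100],[[0.037,0.01,0],[0,0,0],100],[[0.037,0.01,0],[0,0,0],100],[[0.037,0.01,0],[0,0,0],100],[[0.037,0.01,0],[0,0,0],100],[[0.037,0.01,0],[0,0,0],100],[[0,0,0],[0,0,0],100],[[0,0,0],[0,0,0],100],[[0,0,0],[0,0,0],100]]}}

```text
clock: 9.5
eef_pos: [526.8, -79.0, 329.1]
tcp_rot: [-3.14, 0.0, 1.574]
contact_force: [-0.2, -1.3, -0.2]
opening: 1.002
```

```bash
python3 - <<'E'
from h import *
f=grab_frame("wrist");crop(f,40,0,480,340,1.6,"w2.png");pickle.dump(f,open("w2.pkl","wb"))
s=sense();print(s["eef_pos"],s["tcp_rot"],s["clock"])
E
```

```text
[526.81279904 -79.31753389 329.34911681] [-3.14054465e+00  2.18644659e-04  1.57293099e+00] 9.55
```

View pics/w2.png

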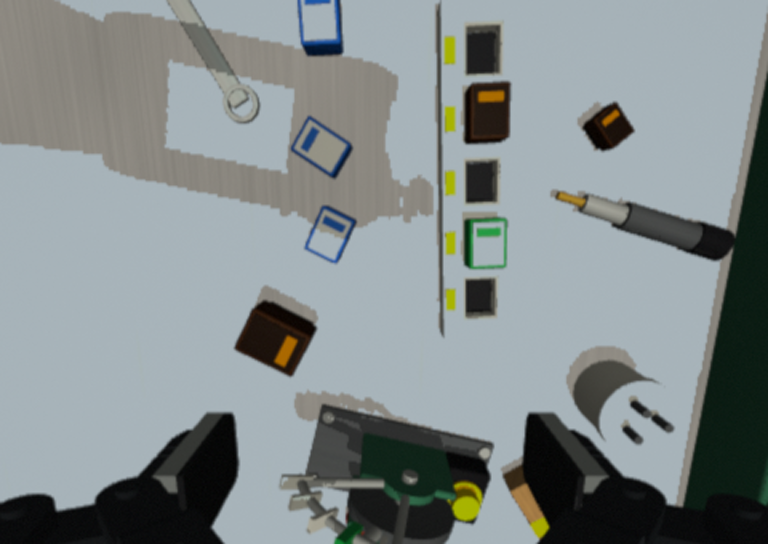

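The wrist view shows the sockets in a column at crop x≈482 and y≈50, 112 (burnt), 181, 243 (green) and 297. Blue modules are at (322,148) and (331,234), with a third cut off at (320,25). Next I'll fit them numerically.

```bash
cat >> h.py <<'E'
def rect(f,mask,z,amin=150,amax=4000):
    n,l,st,c=cv2.connectedComponentsWithStats(mask.astype(np.uint8)); out=[]
    for i in range(1,n):
        if not amin<st[i,4]<amax: continue
        v,u=np.nonzero(l==i); P=np.array([p2w(f,a,b,z)[:2] for a,b in zip(u,v)],np.float32)
        (c0,wh,a)=cv2.minAreaRect(P); bx=cv2.boxPoints((c0,wh,a))
        e=max((bx[1]-bx[0],bx[2]-bx[1]),key=np.linalg.norm)
        out.append((np.round(c0,1),np.round(sorted(wh),1),round(float(np.arctan2(e[1],e[0])%np.pi),3),st[i,:4]))
    return out
def blue(f):
    h=cv2.cvtColor(f["pixels"],cv2.COLOR_RGB2HSV)
    m=((h[...,0]>105)&(h[...,0]<125)&(h[...,1]>110)).astype(np.uint8)
    cs,_=cv2.findContours(m,cv2.RETR_EXTERNAL,cv2.CHAIN_APPROX_NONE); o=np.zeros_like(m)
    cv2.drawContours(o,cs,-1,1,-1); return o
E
python3 - <<'E'
from h import *
f=pickle.load(open("w2.pkl","rb"));t=pickle.load(open("top0.pkl","rb"))
g=f["pixels"].max(2)
d=(g<75);d[:,:310]=0;d[:,380:]=0;d[220:]=0
print("dark w@28");[print(r) for r in rect(f,d,28)]
gt=t["pixels"].max(2)<75
m=np.zeros_like(gt);m[196:213,190:295]=gt[196:213,190:295]
print("dark top@28");[print(r) for r in rect(t,m,28,60)]
print("blue w@44");[print(r) for r in rect(f,blue(f),44)]
b=blue(t);b[:235]=0;b[275:]=0
print("blue top@44");[print(r) for r in rect(t,b,44,60)]
for n,c in dict(m2=[(312,116),(352,150),(332,178),(292,147)],m3=[(326,206),(357,219),(337,262),(306,247)]).items():
    P=np.array([p2w(f,40+x/1.6,y/1.6,44)[:2] for x,y in c]);e=np.linalg.norm(np.roll(P,-1,0)-P,axis=1)
    print(n,P.mean(0).round(1),e.round(1),[round(np.arctan2(*(P[(i+1)%4]-P[i])[::-1])%np.pi,3) for i in range(4)])
for y in(47,181,297,):print(p2w(f,40+482/1.6,y/1.6,28).round(1))
for x,y in((491,97),(489,240)):print("58",p2w(f,40+x/1.6,y/1.6,58).round(1))
E
```

```text
dark w@28
(array([611.3, 114.6]), array([25.1, 33.9]), 1.622, array([332,  16,  20,  30], dtype=int32))
(array([617. ,  66.7]), array([37.2, 46.4]), 1.62, array([330,  52,  28,  38], dtype=int32))
(array([616.1,  11.3]), array([24.2, 33. ]), 1.622, array([332, 101,  18,  25], dtype=int32))
(array([620.5, -91.7]), array([25.5, 32.2]), 1.621, array([331, 175,  18,  22], dtype=int32))
dark top@28
(array([615.2,  64.6]), array([33.7, 41.8]), 1.598, array([213, 198,  16,  13], dtype=int32))
(array([613.8,  10.8]), array([22.5, 33.3]), 1.597, array([234, 201,  13,   9], dtype=int32))
(array([619.4, -94.1]), array([22.5, 33.2]), 1.597, array([272, 200,  13,   9], dtype=int32))
(array([608.2, 113.9]), array([22.4, 30.7]), 1.597, array([197, 202,  12,   9], dtype=int32))
blue w@44
(array([479. , 125.9]), array([32.1, 37.6]), 1.608, array([226,   0,  28,  34], dtype=int32))
(array([477.6,  37.4]), array([30.4, 42.7]), 2.573, array([222,  73,  37,  38], dtype=int32))
(array([482.8, -33.8]), array([31.3, 41.4]), 1.128, array([231, 129,  31,  35], dtype=int32))
blue top@44
m2 [478.5  36.5] [41.8 28.2 41.  29.7] [np.float64(2.466), np.float64(0.912), np.float64(2.501), np.float64(0.937)]
m3 [484.7 -33.6] [28.7 41.3 30.1 39.5] [np.float64(2.756), np.float64(1.116), np.float64(2.692), np.float64(1.081)]
[610.8 116.5  28. ]
[617.   11.5  28. ]
[623.2 -92.2  28. ]
58 [614.4  72.8  58. ]
58 [619.8 -37.7  58. ]
```

```bash
python3 - <<'E'
from h import *
plan([614,63,100],1.615)
t=pickle.load(open("top0.pkl","rb"));px=t["pixels"].astype(int)
m=(px[...,0]>90)&(px[...,1]<60)&(px[...,2]<60);m[:195]=0;m[270:]=0;m[:,:100]=0;m[:,180:]=0
print(rect(t,m,55,400,9000),rect(t,m,0,400,9000))
print(w2p(t,[528,279,55]))
E
```

```text
rz -0.042  tool shift mm [138.3  93.4 229.3]
[(array([530.4, 285.4]), array([129. , 129.1]), 1.416, array([107, 204,  58,  56], dtype=int32))] [(array([537. , 300.2]), array([134.5, 134.6]), 1.416, array([107, 204,  58,  56], dtype=int32))]
[137.84612376 232.16089471]
```

{"name": "play_rows", "arguments": {"moves": [[[0,0,0],[0,0,-0.042],100],[[0.0138,0.0093,0.02],[0,0,0],100],[[0.0138,0.0093,0.02],[0,0,0],100],[[0.0138,0.0093,0.02],[0,0,0],100],[[0.0138,0.0093,0.02],[0,0,0],100],[[0.0138,0.0093,0.02],[0,0,0],100],[[0.0138,0.0093,0.02],[0,0,0],100],[[0.0138,0.0093,0.02],[0,0,0],100],[[0.0138,0.0093,0.02],[0,0,0],100],[[0.0138,0.0093,0.02],[0,0,0],100],[[0.0138,0.0093,0.02],[0,0,0],100],[[0,0,0.015],[0,0,0],100],[[0,0,0.015],[0,0,0],100],[[0,0,0],[0,0,0],100],[[0,0,0],[0,0,0],100],[[0,0,0],[0,0,0],100]]}}

```text
clock: 11.15
eef_pos: [614.4, 63.1, 100.9]
tcp_rot: [3.14, -0.0, 1.615]
contact_force: [0.5, 0.4, -0.4]
opening: 0.998
```

```bash
python3 - <<'E'
from h import *
f=grab_frame("wrist");crop(f,80,0,400,420,1.4,"w3.png");pickle.dump(f,open("w3.pkl","wb"))
s=sense();print(s["eef_pos"],s["tcp_rot"],s["clock"]);plan([614,63,31],1.615)
print(w2p(f,[614,63,58]))
E
```

```text
[614.49876776  63.22401033 100.95121112] [ 3.14001502e+00 -5.32165557e-05  1.61526828e+00] 11.2
rz 0.000  tool shift mm [-0.2 -0.5 70. ]
[275.11861447 235.59434114]
```

View pics/w3.png

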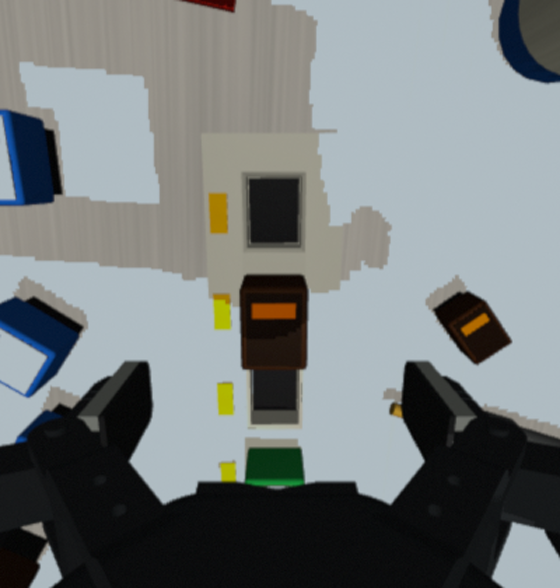

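The burnt module is centred under the gripper at crop (273,325), with the predicted point at (273,330). I'll descend and grip.

{"name": "play_rows", "arguments": {"moves": [[[0,-0.0005,0.014],[0,0,0],100],[[0,0,0.014],[0,0,0],100],[[0,0,0.014],[0,0,0],100],[[0,0,0.014],[0,0,0],100],[[0,0,0.008],[0,0,0],100],[[0,0,0.006],[0,0,0],100],[[0,0,0],[0,0,0],100],[[0,0,0],[0,0,0],100],[[0,0,0],[0,0,0],50],[[0,0,0],[0,0,0],25],[[0,0,0],[0,0,0],25],[[0,0,0],[0,0,0],25],[[0,0,0],[0,0,0],25],[[0,0,0],[0,0,0],25],[[0,0,0],[0,0,0],25]], "squeeze": 40}}

```text
clock: 12.7
eef_pos: [613.7, 63.6, 30.3]
tcp_rot: [3.141, -0.0, 1.616]
contact_force: [-0.6, 0.7, 6.3]
opening: 0.368
```

```bash
python3 - <<'E'
from h import *
s=sense();print(s["eef_pos"],s["tcp_rot"],s["contact_force"],s["opening"],s["clock"])
plan([531,284,150],1.615,[*s["eef_pos"][:2],150],1.615)
E
```

```text
[613.73332559  63.64622334  30.34511697] [ 3.14101247e+00 -4.85359088e-05  1.61581597e+00] [-0.55732927  0.73857989  6.34460252] 0.3684293206986787 12.7
rz -0.000  tool shift mm [223.8 -72.9  -0. ]
```

{"name": "play_rows", "arguments": {"moves": [[[0,0,-0.006],[0,0,0],25],[[0,0,-0.01],[0,0,0],25],[[0,0,-0.02],[0,0,0],25],[[0,0,-0.025],[0,0,0],25],[[0,0,-0.025],[0,0,0],25],[[0,0,-0.024],[0,0,0],25],[[0.028,-0.009,0],[0,0,0],25],[[0.028,-0.009,0],[0,0,0],25],[[0.028,-0.009,0],[0,0,0],25],[[0.028,-0.009,0],[0,0,0],25],[[0.028,-0.009,0],[0,0,0],25],[[0.028,-0.009,0],[0,0,0],25],[[0.028,-0.009,0],[0,0,0],25],[[0.028,-0.01,0],[0,0,0],25],[[0,0,0],[0,0,0],25],[[0,0,0],[0,0,0],25]]}}

```text
clock: 14.3
eef_pos: [530.2, 284.5, 140.3]
tcp_rot: [3.141, 0.0, 1.617]
contact_force: [0.1, 0.2, -2.3]
opening: 0.369
```

{"name": "play_rows", "arguments": {"moves": [[[0,0,0.02],[0,0,0],25],[[0,0,0.025],[0,0,0],25],[[0,0,0.025],[0,0,0],25],[[0,0,0.02],[0,0,0],25],[[0,0,0.005],[0,0,0],25],[[0,0,0],[0,0,0],25],[[0,0,0],[0,0,0],58],[[0,0,0],[0,0,0],58],[[0,0,0],[0,0,0],58],[[0,0,-0.015],[0,0,0],58],[[0,0,-0.025],[0,0,0],58],[[0,0,-0.03],[0,0,0],58],[[0,0,-0.03],[0,0,0],58],[[0,0,-0.03],[0,0,0],80],[[0,0,-0.03],[0,0,0],80]]}}

```text
clock: 15.8
eef_pos: [530.4, 284.1, 207.7]
tcp_rot: [3.14, -0.001, 1.616]
contact_force: [0.1, 0.7, -0.3]
opening: 0.796
```

```bash
python3 - <<'E'
from h import *
s=sense();print(s["eef_pos"],s["tcp_rot"],s["opening"],s["clock"])
f=grab_frame("wrist");crop(f,0,0,560,420,1.4,"w4.png");pickle.dump(f,open("w4.pkl","wb"))
print("blue w@44");[print(r) for r in rect(f,blue(f),44,150,8000)]
E
```

```text
[530.40019547 284.12280623 207.73482643] [ 3.14034471e+00 -5.59650812e-04  1.61594677e+00] 0.7959796113054879 15.8
blue w@44
(array([712.9, 237.8]), array([23.1, 50.3]), 1.057, array([428, 230,  37,  39], dtype=int32))
(array([809.5, 180.2]), array([ 71.5, 128.8]), 2.685, array([465, 255,  95,  80], dtype=int32))
(array([479.1, 143.6]), array([33.9, 57.4]), 1.616, array([213, 290,  30,  44], dtype=int32))
```

View pics/w4.png

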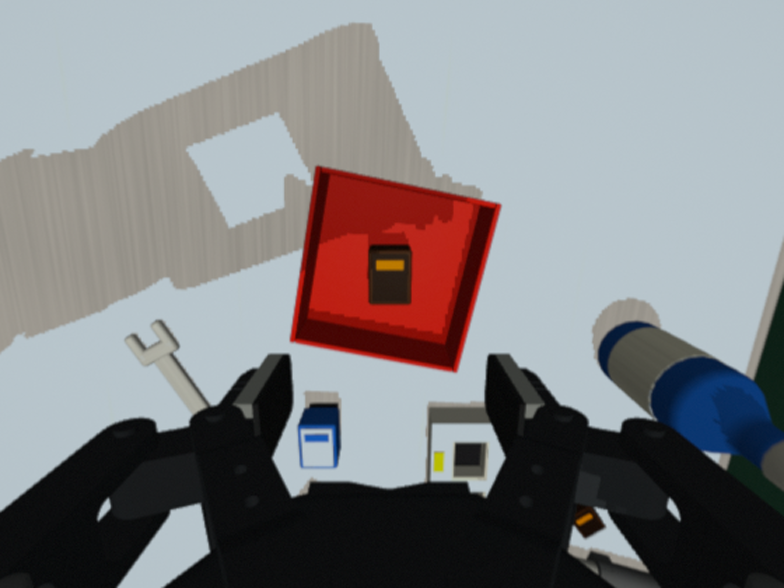

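The burnt module is standing in the bin, at crop (390,275). Next is the blue module at crop (319,446). I'll add a silhouette fit of the head box for precise module poses.

```bash
cat >> h.py <<'E'
from scipy.optimize import minimize
def sil(f,x,y,a,z0=14,z1=44,S=4):
    c,s=np.cos(a),np.sin(a)
    P=[w2p(f,[x+c*l-s*w,y+s*l+c*w,z]) for l in(-21,21) for w in(-16,16) for z in(z0,z1)]
    h=cv2.convexHull(np.array(P,np.float32)); m=np.zeros((420,560),np.uint8)
    cv2.fillConvexPoly(m,np.round(h*2**S).astype(np.int32),1,cv2.LINE_8,S); return m
def fit(f,x,y,a,base=0):
    """a = direction of the long side"""
    g=sil(f,x,y,a,14+base,44+base); k=cv2.dilate(g,np.ones((25,25)))
    m=blue(f)&k
    def cost(p):
        q=sil(f,*p,14+base,44+base); return -(q&m).sum()/max(1,(q|m).sum())
    best=min((minimize(cost,[x+dx,y,a],method="Nelder-Mead",options=dict(initial_simplex=[[x+dx,y,a],[x+dx+6,y,a],[x+dx,y+6,a],[x+dx,y,a+.15]],xatol=.05,fatol=1e-4)) for dx in(-4,0,4)),key=lambda r:r.fun)
    return best.x.round(3),round(-best.fun,3)
E
python3 - <<'E'
from h import *
f=pickle.load(open("w4.pkl","rb"));print("m1 w4",fit(f,475,131,1.608))
f=pickle.load(open("w2.pkl","rb"))
print("m1 w2",fit(f,475,131,1.608));print("m2",fit(f,478,37,2.53));print("m3",fit(f,484,-33,1.11))
f=pickle.load(open("top0.pkl","rb"))
print("top",fit(f,475,131,1.608),fit(f,476,36,2.53),fit(f,480,-34,1.11))
plan([477,131,130],1.608)
E
```

```text
m1 w4 (array([416.333, 142.333,   2.558]), np.float64(-0.0))
m1 w2 (array([453.   , 100.333,   2.158]), np.float64(-0.0))
m2 (array([418.  ,  69.  ,   3.08]), np.float64(-0.0))
m3 (array([463.111,  12.111,   1.021]), np.float64(-0.0))
top (array([431.   , 153.   ,   2.008]), np.float64(-0.0)) (array([505.333,  79.333,   1.73 ]), np.float64(-0.0)) (array([449.333, -17.333,   1.243]), np.float64(-0.0))
rz 0.008  tool shift mm [-152.2  -61.4   83. ]h.py:42: RuntimeWarning: overflow encountered in scalar negative
  q=sil(f,*p,14+base,44+base); return -(q&m).sum()/max(1,(q|m).sum())
```

Unsigned overflow; fixing.

```bash
sed -i 's/return -(q&m).sum()\/max(1,(q|m).sum())/return -float((q\&m).sum())\/max(1.,float((q|m).sum()))/' h.py
python3 - <<'E'
from h import *
f=pickle.load(open("w4.pkl","rb"));print("m1 w4",fit(f,475,131,1.608))
f=pickle.load(open("w2.pkl","rb"))
print("m1 w2",fit(f,475,131,1.608));print("m2",fit(f,478,37,2.53));print("m3",fit(f,484,-33,1.11))
f=pickle.load(open("top0.pkl","rb"))
print("top",fit(f,475,131,1.608),fit(f,476,36,2.53),fit(f,480,-34,1.11))
plan([477,131,130],1.608)
E
```

```text
m1 w4 (array([478.067, 136.363,   1.546]), np.float64(0.47))
m1 w2 (array([479.   , 137.113,   1.626]), np.float64(0.371))
m2 (array([476.918,  37.898,   2.583]), np.float64(0.255))
m3 (array([482.291, -34.632,   1.081]), np.float64(0.858))
top (array([475.375, 134.097,   1.583]), np.float64(0.316)) (array([475.257,  37.51 ,   2.554]), np.float64(0.286)) (array([479.352, -35.202,   1.091]), np.float64(0.262))
rz 0.008  tool shift mm [-152.2  -61.4   83. ]
```

```bash
python3 - <<'E'
s=open("h.py").read()
s=s.replace("    m=blue(f)&k\n","    v,u=np.nonzero(blue(f)&k); m=np.zeros((420,560),np.uint8); cv2.fillConvexPoly(m,cv2.convexHull(np.c_[u,v].astype(np.int32)),1)\n")
open("h.py","w").write(s)
E
python3 - <<'E'
from h import *
f=pickle.load(open("w4.pkl","rb"));print("m1 w4",fit(f,475,131,1.608))
f=pickle.load(open("w2.pkl","rb"))
print("m2",fit(f,478,37,2.53));print("m3",fit(f,484,-33,1.11))
f=pickle.load(open("top0.pkl","rb"))
print("top",fit(f,475,131,1.608),fit(f,476,36,2.53),fit(f,480,-34,1.11))
plan([477,131,130],1.608)
E
```

```text
m1 w4 (array([478.086, 134.733,   1.545]), np.float64(0.923))
m2 (array([475.794,  38.858,   2.591]), np.float64(0.902))
m3 (array([482.726, -33.102,   1.147]), np.float64(0.896))
top (array([477.841, 134.234,   1.586]), np.float64(0.867)) (array([476.242,  33.789,   2.617]), np.float64(0.497)) (array([480.63 , -29.037,   1.355]), np.float64(0.565))
rz 0.008  tool shift mm [-152.2  -61.4   83. ]
```

{"name": "play_rows", "arguments": {"moves": [[[-0.025,-0.009,0],[0,0,0.015],80],[[-0.025,-0.009,0.02],[0,0,0.015],80],[[-0.025,-0.009,0.02],[0,0,0],80],[[-0.025,-0.009,0.02],[0,0,0],80],[[-0.025,-0.009,0.02],[0,0,0],80],[[-0.025,-0.009,0],[0,0,0],80],[[0,0,0],[0,0,0],80],[[0,0,0],[0,0,0],80],[[0,0,0],[0,0,0],80]]}}

```text
clock: 16.75
eef_pos: [480.9, 133.7, 125.9]
tcp_rot: [3.139, -0.001, 1.586]
contact_force: [0.2, -1.2, 0.2]
opening: 0.795
```

```bash
python3 - <<'E'
from h import *
s=sense();print(s["eef_pos"],s["tcp_rot"],s["clock"])
f=grab_frame("wrist");pickle.dump(f,open("w5.pkl","wb"));crop(f,80,50,400,300,2,"w5.png")
r=fit(f,478,134.5,1.57);print(r)
plan([*r[0][:2],25],r[0][2])
E
```

```text
[480.90331154 133.68145227 125.90508727] [ 3.13948900e+00 -7.12282658e-04  1.58597081e+00] 16.75
(array([478.556, 133.42 ,   1.594]), np.float64(0.918))
rz -0.008  tool shift mm [ -0.3  -2.2 100.7]
```

View pics/w5.png

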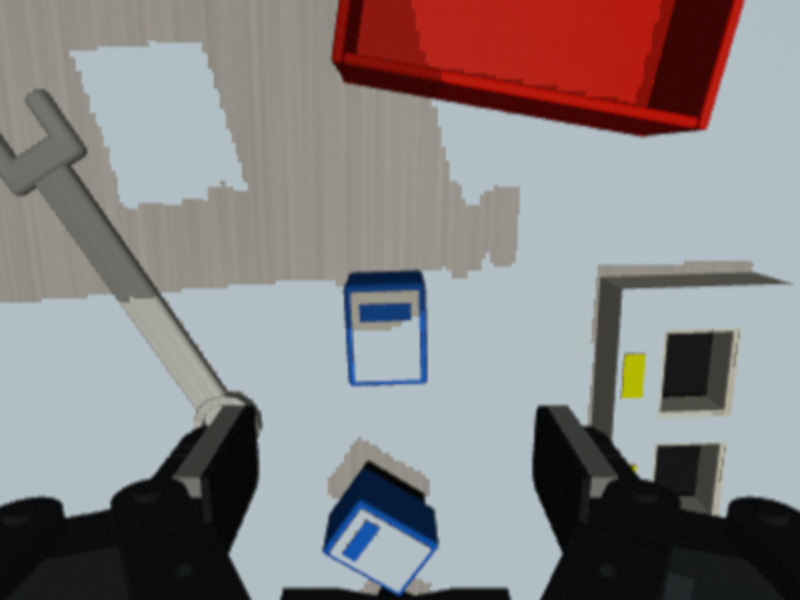

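The view shows the module at crop (387,325), upright and clear of the wrench. I'll descend with a narrower opening and grip.

{"name": "play_rows", "arguments": {"moves": [[[0,-0.002,0.02],[0,0,-0.008],65],[[0,0,0.02],[0,0,0],65],[[0,0,0.02],[0,0,0],65],[[0,0,0.02],[0,0,0],65],[[0,0,0.015],[0,0,0],65],[[0,0,0.008],[0,0,0],65],[[0,0,0.005],[0,0,0],65],[[0,0,0],[0,0,0],65],[[0,0,0],[0,0,0],65],[[0,0,0],[0,0,0],40],[[0,0,0],[0,0,0],25],[[0,0,0],[0,0,0],25],[[0,0,0],[0,0,0],25],[[0,0,0],[0,0,0],25],[[0,0,0],[0,0,0],25]]}}

```text
clock: 18.3
eef_pos: [478.3, 133.0, 17.6]
tcp_rot: [3.14, -0.0, 1.594]
contact_force: [-1.6, 0.7, 5.3]
opening: 0.369
```

```bash
python3 - <<'E'
from h import *
s=sense();print(s["eef_pos"],s["tcp_rot"],s["opening"],s["contact_force"],s["clock"])
f=pickle.load(open("w5.pkl","rb"))
for y in(37,55): print("m2 now",fit(f,476,y,2.5))
# socket1 from w3,w4,w5
for n,b in(("w3",(240,100,320,185)),("w4",(310,310,350,345)),("w5",(400,205,450,265))):
    f=pickle.load(open(n+".pkl","rb"));m=np.zeros((420,560),bool);g=f["pixels"].max(2)<75
    m[b[1]:b[3],b[0]:b[2]]=g[b[1]:b[3],b[0]:b[2]];print(n,rect(f,m,28,100))
E
```

```text
[478.34169447 133.00783206  17.61613463] [ 3.14044601e+00 -3.24948092e-04  1.59366402e+00] 0.3691964796773673 [-1.61332604  0.71796636  5.32714925] 18.3
m2 now (array([477.409,  37.486,   2.519]), np.float64(0.939))
m2 now (array([477.123,  37.443,   2.559]), np.float64(0.925))
w3 [(array([611.4, 115.8]), array([25.8, 32.7]), 1.615, array([257, 127,  37,  48], dtype=int32))]
w4 [(array([610.9, 117.9]), array([25.6, 27.5]), 1.616, array([325, 317,  21,  20], dtype=int32))]
w5 [(array([610.6, 116.3]), array([26.5, 33.7]), 1.617, array([411, 216,  35,  38], dtype=int32))]
```

{"name": "play_rows", "arguments": {"moves": [[[0,0,-0.01],[0,0,0],25],[[0,0,-0.02],[0,0,0],25],[[0,0,-0.02],[0,0,-0.021],25],[[0,0,-0.02],[0,0,0],25],[[-0.003,0.022,0],[0,0,0],25],[[-0.004,0.022,0],[0,0,0],25],[[-0.004,0.022,0],[0,0,0],25],[[-0.004,0.022,0],[0,0,0],25],[[-0.004,0.022,0],[0,0,0],25],[[-0.004,0.022,0],[0,0,0],25],[[0,0,0],[0,0,0],25],[[0,0,0],[0,0,0],25],[[0,0,0],[0,0,0],25]]}}

```text
clock: 19.6
eef_pos: [609.7, 115.7, 87.0]
tcp_rot: [-3.141, 0.0, 1.615]
contact_force: [0.3, 0.9, -1.0]
opening: 0.367
```

```bash
python3 - <<'E'
from h import *
s=sense();print(s["eef_pos"],s["tcp_rot"],s["opening"],s["contact_force"],s["clock"])
plan([611.3,115.2,56],1.615)
f=grab_frame("wrist");pickle.dump(f,open("w6.pkl","wb"));crop(f,180,100,200,160,4,"w6.png")
p=s["eef_pos"];print("held",fit(f,p[0],p[1],1.61,p[2]-17.6), p)
E
```

```text
[609.66214618 115.67720916  86.98143333] [-3.14054515e+00  1.04895457e-04  1.61483945e+00] 0.366896888293754 [ 0.30323367  0.92599779 -1.03311639] 19.6
rz -0.000  tool shift mm [-0.5  1.6 31. ]
held (array([610.647, 117.006,   1.618]), np.float64(0.953)) [609.66214618 115.67720916  86.98143333]
```

View pics/w6.png

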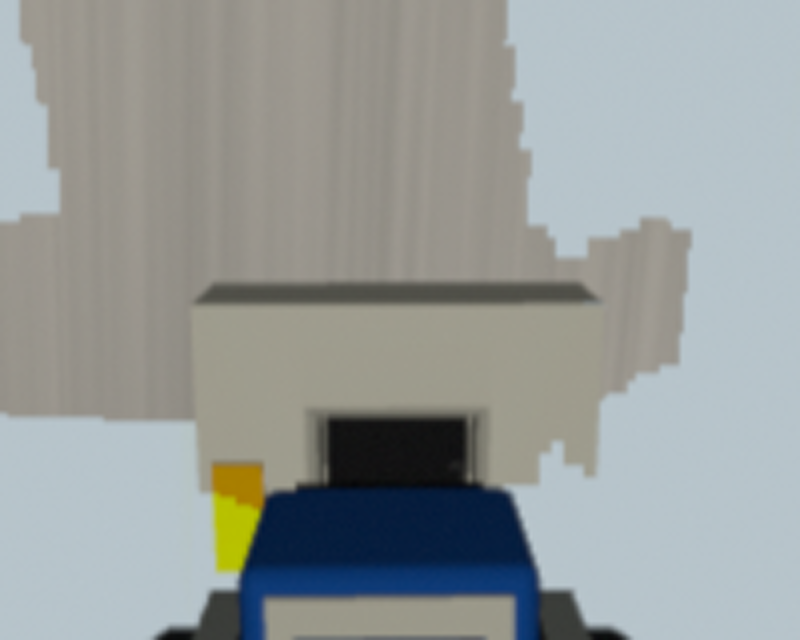

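The held module sits slightly left of the hole: hole centre at crop x≈397, module at ≈390. I'll measure socket against module in this same frame so the camera bias cancels.

```bash
python3 - <<'E'
from h import *
f=pickle.load(open("w6.pkl","rb"))
P=lambda x,y:p2w(f,180+x/4-.4,100+y/4-.4,28).round(1)
print("hole L,R",P(308,440),P(487,440),"back edge",P(397,410),"block back",P(193,303),P(602,303))
E
```

```text
hole L,R [595.5 128.5  28. ] [626.7 129.9  28. ] back edge [610.8 134.5  28. ] block back [575.4 151.6  28. ] [644.7 154.7  28. ]
```

{"name": "play_rows", "arguments": {"moves": [[[-0.0015,0.0013,0.01],[0,0,0],25],[[0,0,0.015],[0,0,0],25],[[0,0,0.008],[0,0,0],25],[[0,0,0.005],[0,0,0],25],[[0,0,0.004],[0,0,0],25],[[0,0,0],[0,0,0],25],[[0,0,0],[0,0,0],25]]}}

```text
clock: 20.35
eef_pos: [611.9, 114.2, 44.8]
tcp_rot: [-3.141, 0.0, 1.615]
contact_force: [-0.6, 0.5, -0.9]
opening: 0.363
```

{"name": "play_rows", "arguments": {"moves": [[[0,0,0.003],[0,0,0],25],[[0,0,0.003],[0,0,0],25],[[0,0,0],[0,0,0],25],[[0,0,0],[0,0,0],25]]}}

```text
clock: 20.75
eef_pos: [611.8, 114.2, 38.7]
tcp_rot: [-3.141, 0.0, 1.615]
contact_force: [-2.3, 0.5, -1.8]
opening: 0.369
```

{"name": "play_rows", "arguments": {"moves": [[[0,0,0.003],[0,0,0],25],[[0,0,0.003],[0,0,0],25],[[0,0,0.002],[0,0,0],25],[[0,0,0],[0,0,0],25],[[0,0,0],[0,0,0],25]]}}

```text
clock: 21.25
eef_pos: [611.9, 114.2, 31.6]
tcp_rot: [-3.141, -0.0, 1.615]
contact_force: [-6.6, -1.0, 10.3]
opening: 0.367
```

{"name": "play_rows", "arguments": {"moves": [[[0,-0.0005,0.0015],[0,0,0],25],[[0,0,0],[0,0,0],25],[[0,0,0],[0,0,0],25]]}}

```text
clock: 21.55
eef_pos: [611.8, 114.2, 31.6]
tcp_rot: [3.141, -0.0, 1.615]
contact_force: [-11.3, -1.6, 25.7]
opening: 0.368
```

{"name": "play_rows", "arguments": {"moves": [[[0,0,0],[0,0,0],65],[[0,0,0],[0,0,0],65],[[0,0,0],[0,0,0],65],[[0,0,-0.02],[0,0,0],65],[[0,0,-0.03],[0,0,0],65],[[0,0,-0.03],[0,0,0],65],[[0,0,-0.02],[0,0,0],65],[[0,0,0],[0,0,0],65],[[0,0,0],[0,0,0],65]]}}

```text
clock: 22.45
eef_pos: [611.8, 114.3, 129.2]
tcp_rot: [3.141, -0.0, 1.615]
contact_force: [-0.2, -0.5, -0.3]
opening: 0.655
```

```bash
python3 - <<'E'
from h import *
s=sense();print(s["eef_pos"],s["tcp_rot"],s["opening"],s["clock"])
f=grab_frame("wrist");pickle.dump(f,open("w7.pkl","wb"))
for b in(10,14,18):print("plugged",b,fit(f,611,114.5,1.615,b))
print("m2",fit(f,477,37.5,2.53))
t=grab_frame("top");pickle.dump(t,open("top1.pkl","wb"))
print("top m2 m3",fit(t,477,37.5,2.53),fit(t,482,-33,1.12))
plan([477.3,37.5,130],2.53-np.pi);plan([477.3,37.5,130],2.53)
E
```

```text
[611.81056206 114.25949654 129.22350301] [ 3.14084785e+00 -7.30200370e-05  1.61480772e+00] 0.6545484926402855 22.45
plugged 10 (array([612.26 , 114.665,   1.604]), np.float64(0.938))
plugged 14 (array([612.355, 114.936,   1.596]), np.float64(0.908))
plugged 18 (array([612.27 , 115.71 ,   1.632]), np.float64(0.877))
m2 (array([477.201,  37.785,   2.5  ]), np.float64(0.794))
top m2 m3 (array([476.436,  34.041,   2.704]), np.float64(0.536)) (array([480.241, -24.051,   1.401]), np.float64(0.577))
rz 2.226  tool shift mm [-65.4 139.4  -2. ]
rz -0.915  tool shift mm [  65.4 -139.4   -2. ]
```

Module 1 is seated: 25.7 N of push produced no further travel, with the TCP at 31.6 mm as predicted. On to module 2.

{"name": "play_rows", "arguments": {"moves": [[[-0.013,-0.022,0],[0,0,0],65],[[-0.013,-0.022,0],[0,0,0],65],[[-0.013,-0.022,0],[0,0,0],65],[[-0.013,-0.022,0],[0,0,0],65],[[-0.013,-0.022,0],[0,0,0],65],[[-0.013,-0.022,0],[0,0,0],65],[[0,0,0],[0,0,-0.149],65],[[0,0,0],[0,0,-0.149],65],[[0,0,0],[0,0,-0.149],65],[[0,0,0],[0,0,-0.149],65],[[0,0,0],[0,0,-0.149],65],[[0,0,0],[0,0,-0.149],65],[[0,0,0],[0,0,0],65],[[0,0,0],[0,0,0],65],[[0,0,0],[0,0,0],65]]}}

```text
clock: 24.05
eef_pos: [482.9, 30.5, 128.9]
tcp_rot: [-3.141, -0.001, 2.505]
contact_force: [-0.8, -0.5, 0.8]
opening: 0.646
```

```bash
python3 - <<'E'
from h import *
s=sense();print(s["eef_pos"],s["tcp_rot"],s["opening"],s["clock"])
f=grab_frame("wrist");pickle.dump(f,open("w8.pkl","wb"));crop(f,80,50,400,300,2,"w8.png")
r=fit(f,477,37.5,2.53);print(r,"m3",fit(f,482,-33,1.12))
plan([*r[0][:2],17.6],r[0][2])
E
```

```text
[482.88875672  30.51576562 128.93516541] [-3.14107359e+00 -6.32873957e-04  2.50536810e+00] 0.6464181183198172 24.05
(array([477.716,  37.418,   2.551]), np.float64(0.925)) m3 (array([481.981, -34.874,   1.188]), np.float64(0.815))
rz -0.045  tool shift mm [  8.2   2.8 111.5]
```

View pics/w8.png

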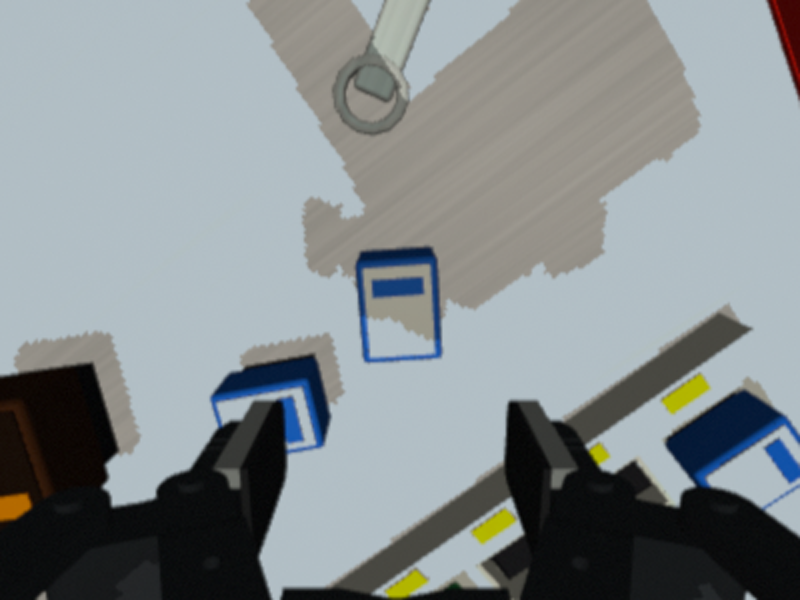

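Module 2 is at crop (400,310), and its neighbour clears the left finger by about 13 mm. I'll grip it.

{"name": "play_rows", "arguments": {"moves": [[[0,0,0],[0,0,-0.045],60],[[0.008,0.003,0.02],[0,0,0],60],[[0,0,0.02],[0,0,0],60],[[0,0,0.02],[0,0,0],60],[[0,0,0.02],[0,0,0],60],[[0,0,0.015],[0,0,0],60],[[0,0,0.01],[0,0,0],60],[[0,0,0.006],[0,0,0],60],[[0,0,0],[0,0,0],60],[[0,0,0],[0,0,0],60],[[0,0,0],[0,0,0],40],[[0,0,0],[0,0,0],25],[[0,0,0],[0,0,0],25],[[0,0,0],[0,0,0],25],[[0,0,0],[0,0,0],25],[[0,0,0],[0,0,0],25]]}}

```text
clock: 25.7
eef_pos: [478.8, 37.5, 19.1]
tcp_rot: [3.141, 0.001, 2.554]
contact_force: [-1.3, 0.6, 7.1]
opening: 0.368
```

{"name": "play_rows", "arguments": {"moves": [[[0,0,-0.01],[0,0,0],25],[[0,0,-0.02],[0,0,0],25],[[0,0,-0.02],[0,0,0],25],[[0,0,-0.02],[0,0,0],25],[[0,0,0],[0,0,0.149],25],[[0,0,0],[0,0,0.149],25],[[0,0,0],[0,0,0.149],25],[[0,0,0],[0,0,0.149],25],[[0,0,0],[0,0,0.149],25],[[0,0,0],[0,0,0.149],25],[[0,0,0],[0,0,0],25],[[0,0,0],[0,0,0],25]]}}

```text
clock: 26.9
eef_pos: [478.2, 37.5, 88.8]
tcp_rot: [3.141, 0.0, 1.664]
contact_force: [0.3, -0.1, -0.1]
opening: 0.366
```

```bash
python3 - <<'E'
from h import *
s=sense();p=s["eef_pos"];print(p,s["tcp_rot"],s["opening"],s["clock"])
f=grab_frame("wrist");print("held",fit(f,p[0],p[1],1.65,p[2]-17.6))
plan([613.5,62.3,p[2]],1.615);plan([615.8,10.4,p[2]],1.615)
E
```

```text
[478.15951357  37.4518729   88.79470025] [3.14127423e+00 2.07724768e-05 1.66420670e+00] 0.3664888666300177 26.9
held (array([479.14 ,  37.242,   1.66 ]), np.float64(0.888))
rz 0.049  tool shift mm [ 1.880e+01  1.363e+02 -1.000e-01]
rz 0.049  tool shift mm [-3.310e+01  1.363e+02 -1.000e-01]
```

{"name": "play_rows", "arguments": {"moves": [[[0,0,0],[0,0,0.049],25],[[0.0032,0.0227,0],[0,0,0],25],[[0.0032,0.0227,0],[0,0,0],25],[[0.0032,0.0227,0],[0,0,0],25],[[0.0032,0.0227,0],[0,0,0],25],[[0.0032,0.0227,0],[0,0,0],25],[[0.0032,0.0227,0],[0,0,0],25],[[0,0,0],[0,0,0],25],[[0,0,0],[0,0,0],25],[[0,0,0],[0,0,0],25]]}}

```text
clock: 27.95
eef_pos: [612.3, 61.9, 88.1]
tcp_rot: [-3.14, 0.0, 1.612]
contact_force: [-0.1, 0.4, -0.4]
opening: 0.369
```

```bash
python3 - <<'E'
from h import *
s=sense();p=s["eef_pos"];print(p,s["tcp_rot"],s["opening"],s["clock"])
f=grab_frame("wrist");pickle.dump(f,open("w9.pkl","wb"));print("held",fit(f,p[0],p[1],1.615,p[2]-19.1))
plan([613.5,62.7,47],1.615)
E
```

```text
[612.29057667  61.92749454  88.08158127] [-3.14009316e+00  1.32289083e-04  1.61206863e+00] 0.3686770779138127 27.95
held (array([613.318,  64.384,   1.615]), np.float64(0.952))
rz -0.003  tool shift mm [ 0.7  1.2 41.2]
```

{"name": "play_rows", "arguments": {"moves": [[[-0.0004,0.0011,0.015],[0,0,0],25],[[0,0,0.015],[0,0,0],25],[[0,0,0.007],[0,0,0],25],[[0,0,0.004],[0,0,0],25],[[0,0,0],[0,0,0],25],[[0,0,0],[0,0,0],25]]}}

```text
clock: 28.6
eef_pos: [614.5, 61.7, 47.3]
tcp_rot: [-3.141, 0.0, 1.611]
contact_force: [0.3, -0.2, -0.8]
opening: 0.362
```

{"name": "play_rows", "arguments": {"moves": [[[0,0,0.003],[0,0,0],25],[[0,0,0.003],[0,0,0],25],[[0,0,0],[0,0,0],25],[[0,0,0],[0,0,0],25]]}}

```text
clock: 29.0
eef_pos: [615.0, 61.7, 46.0]
tcp_rot: [3.14, 0.0, 1.611]
contact_force: [-15.8, -2.3, 41.6]
opening: 0.369
```

The foot caught the chamfer because it is too far in +x (−16 N). I'll back up and shift.

{"name": "play_rows", "arguments": {"moves": [[[0,0,-0.006],[0,0,0],25],[[0,-0.0017,0],[0,0,-0.003],25],[[0,0,0],[0,0,0],25],[[0,0,0],[0,0,0],25]]}}

```text
clock: 29.4
eef_pos: [612.7, 61.7, 47.0]
tcp_rot: [-3.141, 0.0, 1.614]
contact_force: [-0.4, -0.5, -0.9]
opening: 0.368
```

{"name": "play_rows", "arguments": {"moves": [[[0,0,0.003],[0,0,0],25],[[0,0,0.003],[0,0,0],25],[[0,0,0],[0,0,0],25],[[0,0,0],[0,0,0],25]]}}

```text
clock: 29.8
eef_pos: [612.6, 61.6, 40.9]
tcp_rot: [-3.141, 0.0, 1.614]
contact_force: [0.7, -1.7, -1.9]
opening: 0.368
```

{"name": "play_rows", "arguments": {"moves": [[[0,0,0.003],[0,0,0],25],[[0,0,0.003],[0,0,0],25],[[0,0,0.002],[0,0,0],25],[[0,0,0.001],[0,0,0],25],[[0,0,0],[0,0,0],25],[[0,0,0],[0,0,0],25]]}}

```text
clock: 30.4
eef_pos: [613.0, 61.6, 33.1]
tcp_rot: [3.142, 0.0, 1.614]
contact_force: [-2.7, -0.7, 7.3]
opening: 0.365
```

{"name": "play_rows", "arguments": {"moves": [[[0,0,0.0015],[0,0,0],25],[[0,0,0],[0,0,0],25],[[0,0,0],[0,0,0],25]]}}

```text
clock: 30.7
eef_pos: [613.0, 61.6, 32.9]
tcp_rot: [3.141, 0.0, 1.614]
contact_force: [-8.1, -2.6, 22.7]
opening: 0.364
```

{"name": "play_rows", "arguments": {"moves": [[[0,0,0],[0,0,0],65],[[0,0,0],[0,0,0],65],[[0,0,0],[0,0,0],65],[[0,0,-0.02],[0,0,0],65],[[0,0,-0.03],[0,0,0],65],[[0,0,-0.03],[0,0,0],65],[[0,0,-0.016],[0,0,0],65],[[-0.017,-0.022,0],[0,0,0],65],[[-0.017,-0.022,0],[0,0,0],65],[[-0.017,-0.022,0],[0,0,0],65],[[-0.017,-0.022,0],[0,0,0],65],[[-0.017,-0.022,0],[0,0,0],65],[[-0.017,-0.022,0],[0,0,0],65],[[0,0,0],[0,0,0.125],65],[[0,0,0],[0,0,0.125],65],[[0,0,0],[0,0,0.125],65],[[0,0,0],[0,0,0.12],65],[[0,0,0],[0,0,0],65],[[0,0,0],[0,0,0],65],[[0,0,0],[0,0,0],65]]}}

```text
clock: 32.7
eef_pos: [485.4, -45.9, 126.8]
tcp_rot: [-3.141, 0.0, 1.122]
contact_force: [-0.6, -1.4, 0.3]
opening: 0.651
```

```bash
python3 - <<'E'
from h import *
s=sense();print(s["eef_pos"],s["tcp_rot"],s["opening"],s["clock"])
f=grab_frame("wrist");pickle.dump(f,open("w10.pkl","wb"));crop(f,80,50,400,300,2,"w10.png")
r=fit(f,482,-34.5,1.12);print(r)
plan([*r[0][:2],18.5],r[0][2])
E
```

```text
[485.38490951 -45.90283001 126.81620757] [-3.14149710e+00  3.17039524e-05  1.12150177e+00] 0.6506637280579254 32.7
(array([482.27 , -34.628,   1.123]), np.float64(0.915))
rz -0.002  tool shift mm [  8.8  -7.7 108.3]
```

View pics/w10.png

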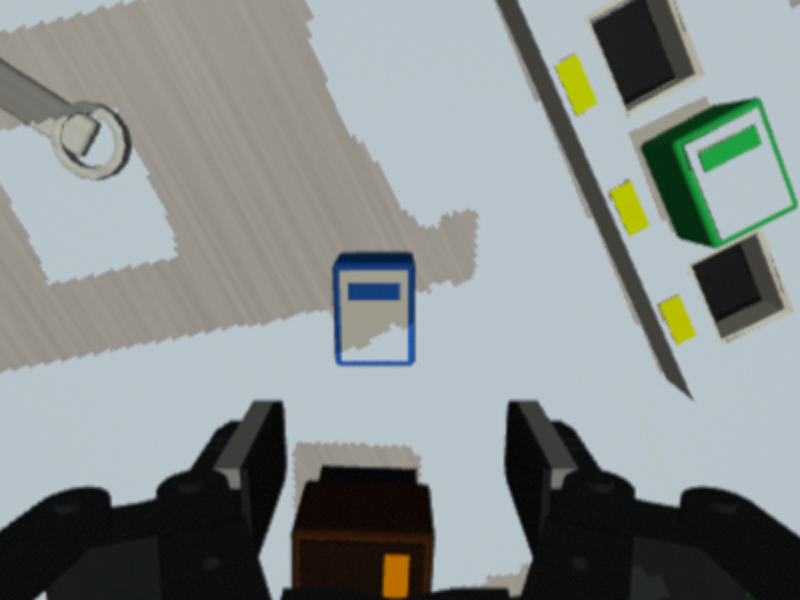

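Module 3 is at crop (374,310), upright and clear of the brown decoy. I'll grip it.

{"name": "play_rows", "arguments": {"moves": [[[0.0085,-0.0077,0],[0,0,0],65],[[0,0,0.02],[0,0,0],65],[[0,0,0.02],[0,0,0],65],[[0,0,0.02],[0,0,0],65],[[0,0,0.02],[0,0,0],65],[[0,0,0.015],[0,0,0],65],[[0,0,0.008],[0,0,0],65],[[0,0,0.005],[0,0,0],65],[[0,0,0],[0,0,0],65],[[0,0,0],[0,0,0],65],[[0,0,0],[0,0,0],40],[[0,0,0],[0,0,0],25],[[0,0,0],[0,0,0],25],[[0,0,0],[0,0,0],25],[[0,0,0],[0,0,0],25],[[0,0,0],[0,0,0],25]]}}

```text
clock: 34.35
eef_pos: [482.6, -35.0, 19.6]
tcp_rot: [3.141, -0.0, 1.119]
contact_force: [-1.1, -0.6, 5.2]
opening: 0.367
```

{"name": "play_rows", "arguments": {"moves": [[[0,0,-0.01],[0,0,0],25],[[0,0,-0.02],[0,0,0],25],[[0,0,-0.02],[0,0,0],25],[[0,0,-0.02],[0,0,0],25],[[0,0,0],[0,0,-0.125],25],[[0,0,0],[0,0,-0.125],25],[[0,0,0],[0,0,-0.125],25],[[0,0,0],[0,0,-0.118],25],[[-0.008,0.02,0],[0,0,0],25],[[-0.008,0.02,0],[0,0,0],25],[[-0.008,0.02,0],[0,0,0],25],[[-0.008,0.02,0],[0,0,0],25],[[-0.008,0.02,0],[0,0,0],25],[[-0.008,0.02,0],[0,0,0],25],[[0,0,0],[0,0,0],25],[[0,0,0],[0,0,0],25],[[0,0,0],[0,0,0],25]]}}

```text
clock: 36.05
eef_pos: [602.9, -77.7, 89.0]
tcp_rot: [-3.141, -0.0, 1.612]
contact_force: [-0.3, -0.1, -1.2]
opening: 0.373
```

```bash
python3 - <<'E'
from h import *
s=sense();p=s["eef_pos"];print(p,s["tcp_rot"],s["opening"],s["clock"])
plan([619.8,-93.2,p[2]],1.615)
f=grab_frame("wrist");print("held",fit(f,p[0],p[1],1.615,p[2]-18.5))
E
```

```text
[602.92791323 -77.67100005  88.97522043] [-3.14052484e+00 -2.19029561e-04  1.61183776e+00] 0.37303734776239994 36.05
rz -0.003  tool shift mm [-16.3  16.2  -0. ]
held (array([603.823, -78.031,   1.615]), np.float64(0.943))
```

{"name": "play_rows", "arguments": {"moves": [[[-0.008,0.008,0.01],[0,0,-0.003],25],[[-0.008,0.0082,0.01],[0,0,0],25],[[0,0,0],[0,0,0],25],[[0,0,0],[0,0,0],25],[[0,0,0],[0,0,0],25]]}}

```text
clock: 36.6
eef_pos: [620.7, -93.3, 68.7]
tcp_rot: [-3.141, -0.0, 1.615]
contact_force: [-1.1, 0.3, -1.3]
opening: 0.367
```

```bash
python3 - <<'E'
from h import *
s=sense();p=s["eef_pos"];print(p)
plan([619.8,-93.0,48.5],1.615)
f=grab_frame("wrist");pickle.dump(f,open("w11.pkl","wb"));print("held",fit(f,p[0],p[1],1.615,p[2]-19.6));crop(f,180,100,200,160,4,"w11.png")
E
```

```text
[620.68449664 -93.2554324   68.65248072]
rz -0.000  tool shift mm [ 0.3 -0.9 20.2]
held (array([621.604, -92.813,   1.619]), np.float64(0.954))
```

{"name": "play_rows", "arguments": {"moves": [[[0,-0.0008,0.01],[0,0,0],25],[[0,0,0.007],[0,0,0],25],[[0,0,0.004],[0,0,0],25],[[0,0,0],[0,0,0],25],[[0,0,0],[0,0,0],25],[[0,0,0.003],[0,0,0],25],[[0,0,0.003],[0,0,0],25],[[0,0,0],[0,0,0],25],[[0,0,0],[0,0,0],25]]}}

```text
clock: 37.55
eef_pos: [620.0, -93.3, 41.8]
tcp_rot: [-3.141, -0.0, 1.615]
contact_force: [0.4, -0.3, -0.7]
opening: 0.368
```

Sliding in freely.

{"name": "play_rows", "arguments": {"moves": [[[0,0,0.003],[0,0,0],25],[[0,0,0.003],[0,0,0],25],[[0,0,0.002],[0,0,0],25],[[0,0,0.001],[0,0,0],25],[[0,0,0],[0,0,0],25],[[0,0,0.0015],[0,0,0],25],[[0,0,0],[0,0,0],25],[[0,0,0],[0,0,0],25]]}}

```text
clock: 38.35
eef_pos: [620.1, -93.3, 33.6]
tcp_rot: [-3.141, -0.0, 1.615]
contact_force: [-8.7, 1.9, 24.0]
opening: 0.366
```

Module 3 is seated: 24 N, TCP at 33.6 mm as predicted. I'll release, rise and check.

{"name": "play_rows", "arguments": {"moves": [[[0,0,0],[0,0,0],65],[[0,0,0],[0,0,0],65],[[0,0,0],[0,0,0],65],[[0,0,-0.02],[0,0,0],65],[[0,0,-0.03],[0,0,0],65],[[0,0,-0.04],[0,0,0],65],[[0,0,-0.04],[0,0,0],65],[[0,0,-0.04],[0,0,0],65],[[0,0,-0.03],[0,0,0],65],[[-0.02,0,-0.02],[0,0,0],65],[[-0.02,0,0],[0,0,0],65],[[0,0,0],[0,0,0],30],[[0,0,0],[0,0,0],0],[[0,0,0],[0,0,0],0]]}}

```text
clock: 39.75
eef_pos: [621.5, -132.6, 250.5]
tcp_rot: [-3.14, -0.001, 1.615]
contact_force: [0.2, 0.0, 0.2]
opening: 0.142
```

```bash
python3 - <<'E'
from h import *
s=sense();print(s["eef_pos"],s["tcp_rot"],s["qpos"].round(2),s["opening"],s["clock"])
f=grab_frame("wrist");pickle.dump(f,open("w12.pkl","wb"));crop(f,60,0,500,420,1.4,"w12.png")
t=grab_frame("top");pickle.dump(t,open("top2.pkl","wb"))
px=f["pixels"].astype(int);m=(px[...,0]>150)&(px[...,1]>140)&(px[...,2]<70)
print([ (r[0],r[1],r[3]) for r in rect(f,m,64,60)])
h=cv2.cvtColor(t["pixels"],cv2.COLOR_RGB2HSV);m=(h[...,0]>22)&(h[...,0]<35)&(h[...,1]>150)&(h[...,2]>110);m[:190]=0;m[225:]=0;m[:,335:370]&=True;m[:,:335]=0;m[:,370:]=0
print([(r[0],r[1]) for r in rect(t,m,64,20)])
for n in(0,):
  for b,c in((14,(611,114.5)),(14,(613,62)),(14,(620,-93))): print(fit(f,*c,1.615,b),fit(f,*c,1.615,b+8))
E
```

```text
[ 621.48601929 -132.59420108  250.52344313] [-3.14020124e+00 -6.92306780e-04  1.61487349e+00] [-0.21  0.35  1.59  0.    1.2  -0.26] 0.14176723377435924 39.75
[(array([589.2,  47.8]), array([ 6.8, 11.9]), array([248,   0,   8,  15], dtype=int32)), (array([591.1,   3.1]), array([ 7. , 16.5]), array([249,  49,   8,  19], dtype=int32)), (array([593.4, -44.3]), array([ 7.3, 15.8]), array([250, 100,   8,  17], dtype=int32)), (array([ 620.5, -287.3]), array([18.2, 40.4]), array([263, 298,  16,  29], dtype=int32)), (array([ 954.7, -324.1]), array([24.1, 53.1]), array([505, 340,  41,  17], dtype=int32))]
[(array([ 609.6, -292.9]), array([32.5, 33.2]))]Traceback (most recent call last):
  File "<stdin>", line 10, in <module>
  File "h.py", line 40, in fit
    v,u=np.nonzero(blue(f)&k); m=np.zeros((420,560),np.uint8); cv2.fillConvexPoly(m,cv2.convexHull(np.c_[u,v].astype(np.int32)),1)
                                                               ~~~~~~~~~~~~~~~~~~^^^^^^^^^^^^^^^^^^^^^^^^^^^^^^^^^^^^^^^^^^^^^^^^^
cv2.error: OpenCV(4.12.0) /io/opencv/modules/imgproc/src/drawing.cpp:2404: error: (-215:Assertion failed) points.checkVector(2, CV_32S) >= 0 in function 'fillConvexPoly'
```

View pics/w12.png

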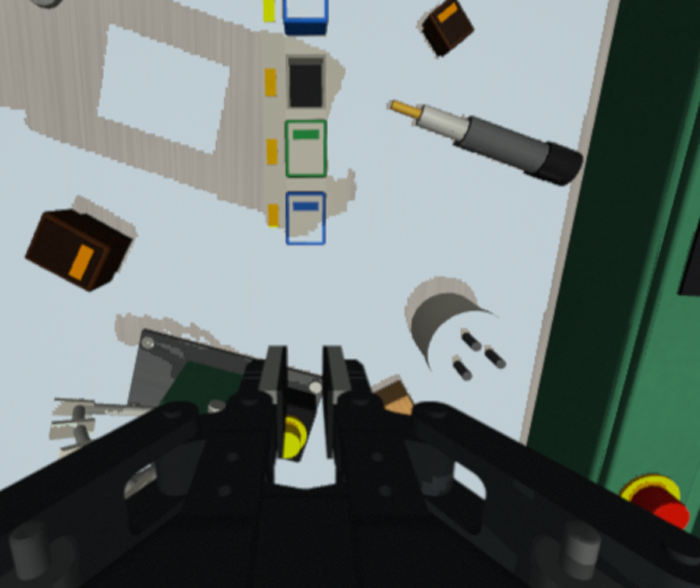

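Modules in sockets 1, 2 and 5 are plugged. Socket 3 stays free because only three blue modules exist. Button top is at (609.6,−292.9). I'll turn, go over it and tilt away from the lever disc.

{"name": "play_rows", "arguments": {"moves": [[[0,0,0],[0,0,0.142],0],[[0,0,0],[0,0,0.142],0],[[0,0,0],[0,0,0.142],0],[[0,0,0],[0,0,0.142],0],[[0,0,0],[0,0,0.142],0],[[0,0,0],[0,0,0.142],0],[[0,0,0],[0,0,0.142],0],[[0,0,0],[0,0,0.142],0],[[0,0,0],[0,0,0.142],0],[[0,0,0],[0,0,0.142],0],[[0,0,0],[0,0,0.142],0],[[0,0,0],[0,0,0.142],0],[[0,0,0],[0,0,0.138],0]]}}

```text
clock: 41.15
eef_pos: [621.8, -132.6, 251.0]
tcp_rot: [-3.141, 0.001, -0.232]
contact_force: [0.3, 1.1, 0.9]
opening: 0.003
```

{"name": "play_rows", "arguments": {"moves": [[[0.003,0.02,0],[0,0,0],0],[[0.003,0.02,0],[0,0,0],0],[[0.003,0.02,0],[0,0,0],0],[[0.003,0.02,0],[0,0,0],0],[[0.003,0.02,0],[0,0,0],0],[[0.003,0.02,0],[0,0,0],0],[[0.003,0.02,0],[0,0,0],0],[[0.002,0.0188,0],[0,0,0],0],[[0,0,0],[0,-0.1,0],0],[[0,0,0],[0,-0.1,0],0],[[0,0,0],[0,0,0],0],[[0,0,0],[0,0,0],0],[[0,0,0],[0,0,0],0]]}}

```text
clock: 42.45
eef_pos: [608.2, -293.2, 251.4]
tcp_rot: [-3.141, 0.198, -0.227]
contact_force: [-0.2, -1.1, 0.1]
opening: -0.003
```

```bash
python3 - <<'E'
from h import *
from scipy.spatial.transform import Rotation as Ro
s=sense();print(s["eef_pos"],s["tcp_rot"],s["qpos"].round(2),s["contact_force"],s["opening"],s["clock"])
M=Ro.from_euler("xyz",s["tcp_rot"]).as_matrix();print("toolz",M[:,2].round(3))
for z in(100,72,57):print(z,(M.T@(np.array([608.6,-292.7,z])-s["eef_pos"])).round(1))
f=grab_frame("scene");crop(f,130,170,180,170,3.4,"s2.png")
E
```

```text
[ 608.17126493 -293.23601773  251.37538127] [-3.14145427  0.19841955 -0.2271778 ] [-0.43  0.52  1.34 -0.04  1.47  1.37] [-0.22050996 -1.1062346   0.0642372 ] -0.0028259902536540084 42.45
toolz [-0.192  0.045 -0.98 ]
100 [ 30.1  -0.6 148.3]
72 [ 35.6  -0.6 175.8]
57 [ 38.6  -0.6 190.5]
```

View pics/s2.png

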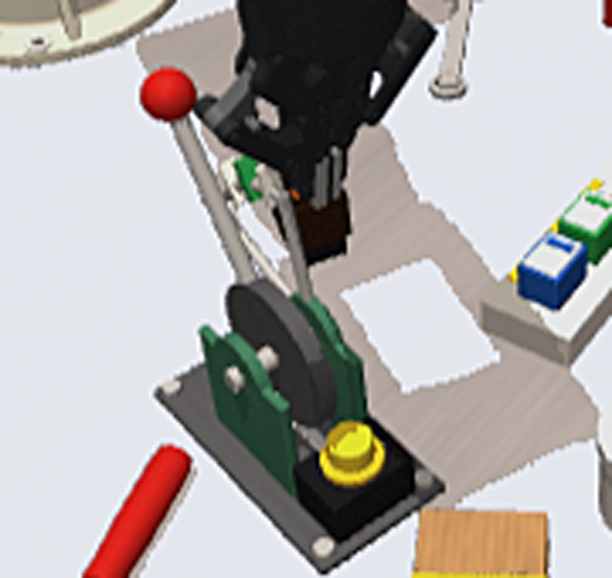

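The lever stands at the third notch with the knob at crop (168,95). The gripper is above the button, leaning away from the disc. I'll descend.

{"name": "play_rows", "arguments": {"moves": [[[0.005,0,0.0247],[0,0,0],0],[[0.005,0,0.0247],[0,0,0],0],[[0.005,0,0.0247],[0,0,0],0],[[0.005,0,0.0247],[0,0,0],0],[[0.005,0,0.0247],[0,0,0],0],[[0.005,0,0.0247],[0,0,0],0],[[0.003,0,0.0137],[0,0,0],0],[[0.0025,0,0.0137],[0,0,0],0],[[0,0,0],[0,0,0],0],[[0,0,0],[0,0,0],0]]}}

```text
clock: 43.5
eef_pos: [608.8, -293.3, 72.9]
tcp_rot: [3.141, 0.199, -0.227]
contact_force: [-0.7, 1.2, -0.2]
opening: 0.0
```

{"name": "play_rows", "arguments": {"moves": [[[0.001,0,0.005],[0,0,0],0],[[0.001,0,0.0045],[0,0,0],0],[[0.001,0,0.0045],[0,0,0],0],[[0,0,0],[0,0,0],0]]}}

```text
clock: 43.9
eef_pos: [609.2, -293.4, 57.9]
tcp_rot: [3.141, 0.199, -0.227]
contact_force: [2.7, -0.5, 3.1]
opening: -0.003
```

{"name": "play_rows", "arguments": {"moves": [[[0.0006,0,0.003],[0,0,0],0],[[0,0,0],[0,0,0],0],[[0,0,0],[0,0,0],0],[[0,0,0],[0,0,0],0],[[0,0,0],[0,0,0],0]]}}

```text
clock: 44.4
eef_pos: [609.3, -293.4, 55.4]
tcp_rot: [3.141, 0.198, -0.227]
contact_force: [3.0, -1.2, 5.8]
opening: -0.001
```

{"name": "play_rows", "arguments": {"moves": [[[0,0,0],[0,0,0],0],[[0,0,0],[0,0,0],0],[[0,0,0],[0,0,0],0],[[0,0,0],[0,0,0],0],[[0,0,0],[0,0,0],0],[[0,0,0],[0,0,0],0],[[0,0,0],[0,0,0],0],[[0,0,0],[0,0,0],0],[[0,0,0],[0,0,0],0],[[0,0,0],[0,0,0],0],[[0,0,0],[0,0,0],0],[[0,0,0],[0,0,0],0],[[0,0,0],[0,0,0],0],[[0,0,0],[0,0,0],0],[[0,0,0],[0,0,0],0],[[0,0,0],[0,0,0],0]]}}

```text
clock: 46.0
eef_pos: [609.3, -293.4, 55.4]
tcp_rot: [3.141, 0.198, -0.227]
contact_force: [1.8, -0.6, 5.2]
opening: -0.0
```

```bash
cat > knob.py <<'E'
from h import *
s=sense();print(s["eef_pos"],s["contact_force"],s["clock"])
f=grab_frame("scene");pickle.dump(f,open("sc.pkl","wb"))
px=f["pixels"].astype(int); m=(px[...,0]>120)&(px[...,1]<50)&(px[...,2]<60)
m[:, :140]=0;m[:,300:]=0;m[:170]=0;m[290:]=0
n,l,st,c=cv2.connectedComponentsWithStats(m.astype(np.uint8)); print([(st[i,4],c[i].round(1)) for i in range(1,n) if st[i,4]>20])
o=np.array([543.4,-278.6]);d=np.array([np.cos(-.227),np.sin(-.227)])
for q in (0,.24,.72): a=.349+q; print(q,w2p(f,[*(o-d*170*np.cos(a)),85+170*np.sin(a)]).round(1))
E
python3 knob.py
```

```text
[ 609.26434746 -293.42685992   55.38674721] [ 1.78464902 -0.62942325  5.16271573] 46.0
[(np.int32(113), array([166.7, 214. ]))]
0 [165.1 214.1]
0.24 [166.5 204.7]
0.72 [177.3 196.3]
```

The knob is at (166.7,214), which is the rest position. I'll let go and back away.

{"name": "play_rows", "arguments": {"moves": [[[-0.002,0,-0.01],[0,0,0],0],[[-0.004,0,-0.02],[0,0,0],0],[[-0.006,0,-0.03],[0,0,0],0],[[-0.006,0,-0.03],[0,0,0],0],[[-0.006,0,-0.03],[0,0,0],0],[[-0.006,0,-0.03],[0,0,0],0],[[-0.006,0,-0.03],[0,0,0],0],[[-0.006,0,-0.03],[0,0,0],0],[[-0.006,0,-0.03],[0,0,0],0],[[0,0,0],[0,0,0],0],[[0,0,0],[0,0,0],0],[[0,0,0],[0,0,0],0]]}}

```text
clock: 47.25
eef_pos: [608.3, -292.9, 298.3]
tcp_rot: [-3.141, 0.203, -0.227]
contact_force: [0.1, -0.2, -0.3]
opening: -0.0
```

```bash
python3 knob.py; python3 - <<'E'
from h import *
f=pickle.load(open("sc.pkl","rb"));t=grab_frame("top")
a=cv2.resize(f["pixels"][120:340,140:400,::-1],(400,338));b=cv2.resize(t["pixels"][130:310,100:400,::-1],(800,480))[:,:]
c=np.zeros((600,800,3),np.uint8);a2=cv2.resize(a,(400,300));b2=cv2.resize(t["pixels"][130:310,100:400,::-1],(400,240))
big=cv2.resize(f["pixels"][130:330,200:400,::-1],(400,300));c[:300,:400]=a2;c[:300,400:]=big
d=cv2.resize(t["pixels"][140:300,100:400,::-1],(562,300),interpolation=cv2.INTER_CUBIC);c[300:,:562]=d
cv2.imwrite("pics/final.png",c)
E
```

```text
[ 608.30998447 -292.90633815  298.31461041] [ 0.14743617 -0.16691714 -0.28609254] 47.25
[(np.int32(113), array([166.7, 214. ]))]
0 [165.1 214.1]
0.24 [166.5 204.7]
0.72 [177.3 196.3]
```

View pics/final.png

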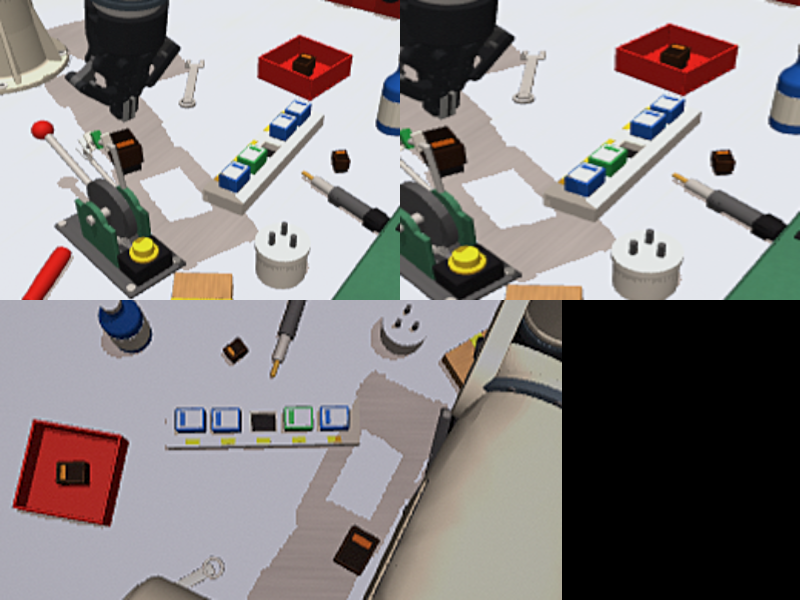

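The final views show three blue modules and the green one seated level, the burnt one in the bin, the lever at rest, and no blue module left on the bench. I'll hand it in.

```bash
python3 -c "from rig import *; print(sign_off())"
```

```text
the job is handed in; nothing more can be done
None
```

The job is done and handed in at about 47 s on the robot's clock, well inside the 208 s limit; `sign_off()` gave no verdict.

**What I did, in order:**
1. I raised the brake lever to about 0.79 rad and let go. It settled on the third notch.
2. I moved the burnt module from socket 2 to the scrap bin. Numbering sockets from the bin end, I then plugged the three blue modules into sockets 1, 2 and 5. The green module stayed in socket 4.
3. I held the release button in for about 2 s, until the lever was back at rest, then let go and backed away.

**Last checks:**
- **Modules:** Each blue module took a final push of 23–26 N without moving and sat at the expected height. The final views show them level with the green one.
- **Bin and bench:** The burnt module is upright in the bin. Only three blue modules were present, so socket 3 stays empty. The other objects look unmoved where the views show them; the arm hid part of the brake side from the top camera.
- **Lever and tool:** The knob sits at the rest position in the scene picture, 1.6 px from the predicted spot. The tool reads no contact.

**What went wrong or disagreed:**
- The module for socket 2 first caught on the socket's chamfer, at about 42 N between the held module and the block. I backed it off, shifted it about 2 mm, and it then went in freely.
- The camera and gripper positions differed by 1–2 mm, and I corrected for that during insertion.
- One planned fit check of the plugged modules crashed. I relied on the push forces and the pictures instead.

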